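# Recharge the compressed-air dryer

## Robot

A 6-joint arm with a two-finger parallel gripper is mounted at the origin on the work surface. World frame = base frame: x ahead of the robot, y to its left, z up, the work surface at z = 0. Lengths are in mm, angles in rad, forces in N, time in s.
With the tool pointing down it reaches from about 350 to 975 mm from the base axis. Payload 7.1 kg.
Tool frame: the origin (TCP) lies at the very end of the fingers, on their centre line; the grasp point (between the pads) lies 19 mm behind it (ctrl.grip_depth is the distance from the TCP to the grasp point, in mm); x points along the fingers, z is the direction in which the jaws open and shut, and the axes are right-handed (so a half turn about x gives the same grasp; the last joint's range is limited). The gripper opens to 88 mm and grips with 3 to 60 N. Pads are 20 mm wide; open, the fingers measure 115 mm over their backs; the gripper's body (75 mm by 178 mm) begins 61 mm behind the grasp point.
Start: joints at [-0.019, 0.423, 1.63, -0, 1.089, -0.019], TCP at [624.984, 0.026, 186.175] pointing down, gripper open.
Joint ranges: [-3, 3], [-0.9, 2.11], [0.09, 2.58], [-1.31, 4.45], [0.11, 2.69], [-2.54, 2.54]. Speed limits (rad/s): [2.39, 2.39, 3.01, 3.14, 3.14, 3.14].

## Interface

Orientations are given as a rotation vector (axis times angle).
In Python, from workcell import ctrl gives the robot as it stands. The module is installed in compiled form; this text tells all that it offers.
- The arm moves only by the tool send_rows, never from a script. Its argument "rows" is a list of rows, each a list of 4 numbers: the shift along the tool's x, y, z in mm, then the turn about the tool's x in rad. In form: [[x, y, z, turn], ...]. A call has 1 to 10 rows; each row shifts and turns the pose as measured when the row begins, along the tool's axes as they then stand; what a row does not reach is not made up. A row lasts 1/12 s, in which the tool goes at most 41.7 mm and 7.16 degrees, less where a joint would pass 70% of its speed; a pose out of reach is approached as far as the arm can. A call with a gripper value outside its range is refused whole. "fingers" is the opening, from 0 (shut) to 1 (fully open), set as the call begins (left out, the last holds). The fingers move at their own pace and stop on an object; the grip force is fixed at half the most. Time passes only in rows, so rows that do not move let the fingers close. It gives the time, the measured TCP pose, the force and the opening at its end, in the units of the state.
- ctrl.get_obs(): the state, without advancing time (a new reading comes with each control period).
- ctrl.get_image(name): name is "scene" or "side" or "wrist"; returns a dict with "img" (420x560x3 uint8, red, green, blue), "depth" (420x560 float32, mm along the optical axis (not along the pixel's ray), 0 where there is no reading), "mtx" (3x3 intrinsics, pixels), "world_from_camera" (4x4, takes a point from camera to world coordinates). Camera axes: x right, y down, z forward; pixel columns grow to the right and rows downward; lengths in mm; the calibration is good to about 2 mm. The wrist camera is an equidistant fisheye: a pixel r from the principal point sees the ray r / f radians off the axis. A picture is of the moment at which its call begins.
- ctrl.close_job(): hands the job in, once; it reports no verdict.
The state is a dict: "t": time; "qpos": joint angles; "qvel": joint speeds; "joint_torque": joint torques, N m; "ee_pos": TCP position; "orientation": TCP orientation; "ft_force": force on the tool from outside, world axes, zero at the start; "moment": the same for the moment, N m; "width": finger opening in mm.
Only numpy, scipy, OpenCV 4.12 (cv2) and the standard library are available. Lean on these libraries where they do the work, as an engineer would, in place of code of your own. Each camera call takes 0.05 s, during which the arm holds its last target.

## Task

Recharge the bench air dryer: turn its bayonet cover about a quarter turn anticlockwise to unlock it, lift it off and lay it right way up on the middle of the rubber mat, ready for its seal to be greased. Then free the spent cartridge stuck in the bowl (grip its raised inner rim; a twist helps as you pull) and stand it upright in the scrap tray. Put every white drier tablet on the bench into the emptied bowl, and leave the other things on the bench where they are.

Things in the scene. Friction and masses are not known exactly. Their poses are not given: they have to be found in the camera images.
- bowl_rim (a point): Air dryer bowl, a bare aluminium round pot fixed upright on a dark steel foot disc 150 mm across. This point: centre of its rim, 90 mm above the bench, z up. Inside 96 mm wide, 54 mm deep; wall 4 mm. Two bayonet tabs stick out of the neck along this point's +x and -x, hidden under the cover; two brass pipe stubs stick out low down along +y and -y to 70 mm from the axis.
- cover_c (a point): Bayonet cover on the dryer, grey plastic, 250 g: ribbed skirt 136 mm across, 29 mm high, with two inward lugs at its foot; above it a dome 102 mm across up to 61 mm; a grip bar on top up to 87 mm. This point: on the axis, 43.5 mm above the skirt's underside, z up. On the dryer the underside is 67 mm above the bench. Laid down right way up it stands flat on its skirt.
- cover_grip (a point): Middle of the cover's straight grip bar: 80 mm long along this point's x, 16 mm thick along y, 26 mm high; 74 mm above the skirt's underside. Locked at the start: x lies along the bowl_rim x (within 2 degrees). Turned anticlockwise seen from above it can be lifted after 58 degrees or more (75 is best); a stop is met at about 85. Light friction only; it stays where it is turned.
- cartridge_c (a point): Spent filter cartridge, 220 g, nested in the bowl under the cover: round body 88 mm across, 54 mm high, standing on the bowl's floor with its top level with the bowl's rim; a white inner rim (see cartridge_rim) rises from the middle of its top. This point: on the axis, 40 mm above its underside. Spring pads in the bowl wall hold it: a pull of about 10 to 16 N, less while twisting, is needed over the first 40 mm.
- cartridge_rim (a point): Middle of the cartridge's raised inner rim, the place to grip it: a short upright white tube 36 mm outside, 27 mm inside, 26 mm high. This point is on its axis, half-way up it, 67 mm above the cartridge's underside.
- tray_in (a point): Low open aluminium scrap tray fixed to the bench, 166 mm square outside, 160 mm inside, walls 32 mm high. This point is the centre of its inner floor, 3 mm above the bench; its axes follow the sides. It stands on the left or on the right of the dryer.
- mat_top (a point): Black rubber mat fixed to the bench, 180 mm square, 3 mm thick; this point is the centre of its upper face, axes along its sides. It lies on the opposite side from the tray.
- tablet0_c (a point): Fresh drier tablet, white, a short upright cylinder 28 mm across and 22 mm high with a dimple in the top, 25 g, standing somewhere on the bench; this point is its centre, z along its axis. Four to six tablets are there; an absent one reads None from the start.
- tablet1_c (a point): Fresh drier tablet, white, a short upright cylinder 28 mm across and 22 mm high with a dimple in the top, 25 g, standing somewhere on the bench; this point is its centre, z along its axis. Four to six tablets are there; an absent one reads None from the start.
- tablet2_c (a point): Fresh drier tablet, white, a short upright cylinder 28 mm across and 22 mm high with a dimple in the top, 25 g, standing somewhere on the bench; this point is its centre, z along its axis. Four to six tablets are there; an absent one reads None from the start.
- tablet3_c (a point): Fresh drier tablet, white, a short upright cylinder 28 mm across and 22 mm high with a dimple in the top, 25 g, standing somewhere on the bench; this point is its centre, z along its axis. Four to six tablets are there; an absent one reads None from the start.
- tablet4_c (a point): Fresh drier tablet, white, a short upright cylinder 28 mm across and 22 mm high with a dimple in the top, 25 g, standing somewhere on the bench; this point is its centre, z along its axis. Four to six tablets are there; an absent one reads None from the start.
- tablet5_c (a point): Fresh drier tablet, white, a short upright cylinder 28 mm across and 22 mm high with a dimple in the top, 25 g, standing somewhere on the bench; this point is its centre, z along its axis. Four to six tablets are there; an absent one reads None from the start.
- wrench: Bystander, not part of the job: steel wrench, 180 mm, lying beyond the dryer; its origin is on its underside (for tools, about the middle of the tool).
- bearing: Bystander, not part of the job: steel bearing ring 34 mm across, 11 mm high, with a hole; its origin is on its underside (for tools, about the middle of the tool).
- driver: Bystander, not part of the job: screwdriver with black handle lying beyond the dryer; its origin is on its underside (for tools, about the middle of the tool).
- jar: Bystander, not part of the job: glass jar with steel lid, 70 mm across, 90 mm high; its origin is on its underside (for tools, about the middle of the tool).
- hammer: Bystander, not part of the job: hammer lying at the far left; its origin is on its underside (for tools, about the middle of the tool).
- taperoll: Bystander, not part of the job: cardboard ring of a tape roll, 90 mm across, 22 mm high; its origin is on its underside (for tools, about the middle of the tool).
- nutbox: Bystander, not part of the job: small cardboard box 70 x 100 x 45 mm; its origin is on its underside (for tools, about the middle of the tool).

How it is judged:
By the outcome, as a careful person would: the job done as asked, in the order asked, and still so for the second after the job is handed in, with the robot touching nothing.
Of tablet0, tablet1, tablet2, tablet3, tablet4, tablet5 only 4 to 6 are there at a start; the rules pass over those that are not, and their reading is None.
At some moment in a run one of tablet0, tablet1, tablet2, tablet3, tablet4, tablet5 may be knocked a few centimetres aside while the robot is not near it.
It also fails if it takes over 210 s, if anything falls off the work surface, if the arm or the gripper's body presses on something with over 40 N, if the wrist force passes 120 N, or if a joint passes its speed limit or range.

## Working session

There is one attempt and no reset: what is moved stays moved. The work goes in short steps, Python scripts to look and compute and a tool call to move; the robot and the scene stay as the last step left them, time stands still between calls to the robot, and variables do not carry over. Pictures are saved under pics/ and viewed, and the job is handed in when it is done.

Besides the shell and the picture viewer there is one more tool, called after ">>>" as a command line: name --pt "numbers of a row" for each row, then --argument value for the rest. send_rows: Moves the arm, as the interface text tells. Its arguments: {"type":"object","properties":{"rows":{"type":"array"},"fingers":{"type":"number"}},"required":["rows"]}

```bash
mkdir -p pics
cat > h.py <<'E'
import numpy as np,cv2
from workcell import ctrl
from scipy.spatial.transform import Rotation as R
def snap(n,f):
    d=ctrl.get_image(n); cv2.imwrite('pics/'+f,d['img'][:,:,::-1]); np.savez('/tmp/'+n+'.npz',**d); return d
def ray(d,u,v,fish=False):
    K=d['mtx']; a=(u-K[0,2])/K[0,0]; b=(v-K[1,2])/K[1,1]
    if fish:
        r=np.hypot(a,b); s=np.sin(r)/r if r>1e-9 else 1
        c=np.array([a*s,b*s,np.cos(r)])
    else: c=np.array([a,b,1.])
    T=d['world_from_camera']; return T[:3,3],T[:3,:3]@c
def onz(d,u,v,z,fish=False):
    o,r=ray(d,u,v,fish); return o+r*(z-o[2])/r[2]
def cloud(d):
    K=d['mtx'];D=d['depth'];v,u=np.mgrid[:D.shape[0],:D.shape[1]]
    P=np.stack([(u-K[0,2])/K[0,0]*D,(v-K[1,2])/K[1,1]*D,D],-1)
    T=d['world_from_camera'];W=P@T[:3,:3].T+T[:3,3]; W[D==0]=np.nan; return W
def st():
    o=ctrl.get_obs(); 
    M=R.from_rotvec(o['orientation']).as_matrix()
    print('t',round(o['t'],2),'p',np.round(o['ee_pos'],1),'F',np.round(o['ft_force'],1),'w',round(o['width'],1),'q',np.round(o['qpos'],2)); print(np.round(M,3)); return o,M
E
python3 - <<'E'
from h import *
st()
for n in ['scene','side','wrist']:
    d=snap(n,n+'0.png'); print(n,d['mtx'].round(1).tolist(),d['world_from_camera'].round(3).tolist())
E
```

```text
t 0.0 p [624.4   0.  185.4] F [-1.3  0.4  0.2] w 87.8 q [-0.02  0.42  1.63 -0.    1.09 -0.02]
[[-0.002 -0.     1.   ]
 [ 0.     1.     0.   ]
 [-1.     0.    -0.002]]
scene [[383.4, 0.0, 274.5], [0.0, 383.4, 211.2], [0.0, 0.0, 1.0]] [[0.829, 0.451, -0.332, 913.371], [0.56, -0.655, 0.507, -561.322], [0.011, -0.606, -0.795, 883.385], [0.0, 0.0, 0.0, 1.0]]
side [[530.6, 0.0, 280.4], [0.0, 530.6, 213.5], [0.0, 0.0, 1.0]] [[-0.772, -0.38, 0.509, -299.317], [-0.636, 0.461, -0.619, 1074.137], [0.001, -0.802, -0.598, 1188.813], [0.0, 0.0, 0.0, 1.0]]
wrist [[325.2, 0.0, 282.6], [0.0, 325.2, 209.6], [0.0, 0.0, 1.0]] [[1.0, 0.001, -0.0, 625.703], [0.001, -0.953, -0.303, 84.169], [-0.0, 0.303, -0.953, 383.078], [0.0, 0.0, 0.0, 1.0]]
```

View pics/scene0.png

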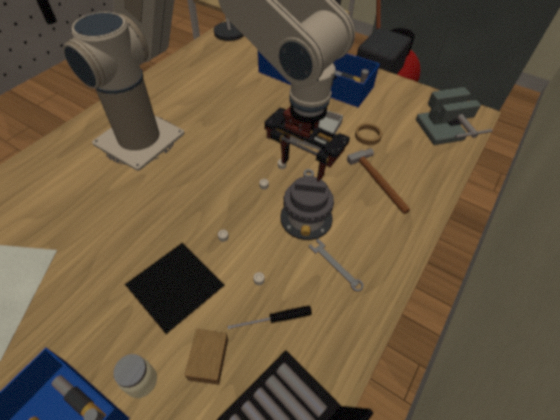

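View pics/side0.png

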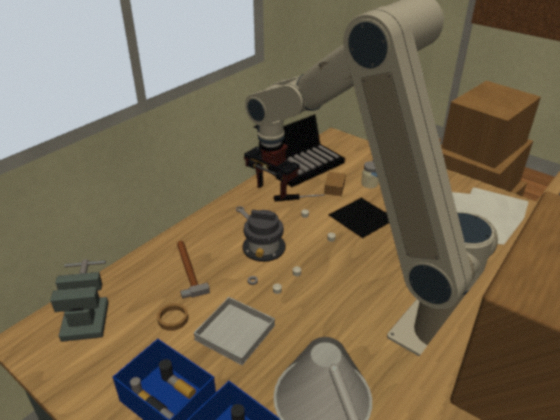

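View pics/wrist0.png

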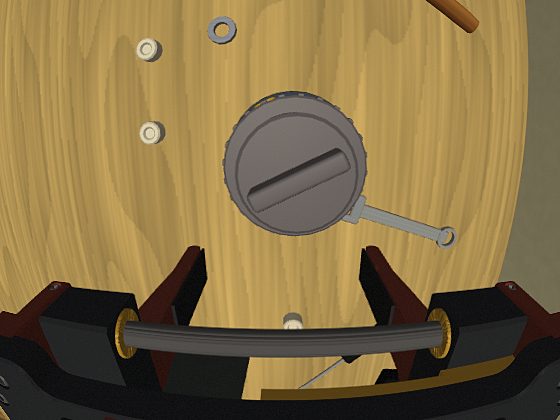

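The scene view shows four tablets, at (264,183), (281,163), (223,235) and (258,278). The mat is at (175,287) and the dryer at (308,205). The side view shows the same four tablets, the bearing at (253,280) and the tray at (235,330). In the wrist view the grip bar runs from (250,200) to (348,160).

```bash
cat > m.py <<'E'
from h import *
def load(n): return dict(np.load('/tmp/'+n+'.npz'))
for n in ['scene','side','wrist']:
    d=load(n); f=n=='wrist'
    hsv=cv2.cvtColor(d['img'],cv2.COLOR_RGB2HSV)
    m=((hsv[...,1]<70)&(hsv[...,2]>165)).astype(np.uint8)
    c,l,s,ce=cv2.connectedComponentsWithStats(m)
    for i in range(1,c):
        if 15<s[i,4]<900:
            p=onz(d,*ce[i],20 ,f)
            if 300<p[0]<1050 and abs(p[1])<620: print(n,ce[i].round(1),s[i,4],p.round(1))
W=None
d=load('wrist')
for z in (154,):
    for uv in [(250,187),(258,212),(341,150),(349,171)]: print(onz(d,*uv,z,True).round(1))
# skirt circle: 
for n in ['scene','side']:
    d=load(n);W=cloud(d)
    z=W[...,2]; 
    k=(z>140)&(z<165)&(np.abs(W[...,0]-630)<150)&(abs(W[...,1]-150)<120)
    print(n,'bar pts',k.sum(), np.nanmedian(W[k],0))
    k=(z>86)&(z<100)&(np.abs(W[...,0]-630)<150)&(abs(W[...,1]-150)<120)
    print(n,'ring', k.sum(), np.nanmin(W[k],0),np.nanmax(W[k],0))
E
python3 m.py
```

```text
wrist [146.4  48.5] 312 [467.9 164.   20. ]
wrist [149.6 132.8] 325 [469.6  63.   20. ]
wrist [292.6 324.4] 135 [ 639.7 -198.2   20. ]
[602.   28.5 154. ]
[607.4   9.4 154. ]
[667.3  56.  154. ]
[673.8  40.8 154. ]
scene bar pts 96 [657.67608605  36.22339513 153.81837692]
scene ring 99 [568.6762911   30.4754931   86.97661504] [701.77629586  91.53658223  99.90630695]
side bar pts 90 [643.65277414  41.79475328 149.33039186]
side ring 250 [564.80671652  30.3637435   86.12066962] [701.66827071 102.21443619  99.94288575]
```

Run:
```python
from h import *
def load(n): return dict(np.load('/tmp/'+n+'.npz'))
for n,L in {'scene':[(264,183),(281,163),(223,235),(258,278)],'side':[(305,213),(332,237),(297,271),(277,288)]}.items():
    d=load(n)
    for u,v in L:
        im=d['img'][v-9:v+10,u-9:u+10].astype(int); hs=cv2.cvtColor(d['img'],cv2.COLOR_RGB2HSV)[v-9:v+10,u-9:u+10]
        m=(hs[...,1]<60)&(hs[...,2]>120); ys,xs=np.nonzero(m); print(n,(u,v),m.sum(),onz(d,u-9+xs.mean(),v-9+ys.mean(),13).round(1))
s=load('scene'); print('mat')
g=s['img'].max(-1)<45; W=cloud(s); k=g&(abs(W[...,2])<12)&(abs(W[...,0]-580)<250)&(W[...,1]<-100)
c,l,stt,ce=cv2.connectedComponentsWithStats(k.astype(np.uint8)); i=1+np.argmax(stt[1:,4]);print(stt[i],ce[i])
cn,_=cv2.findContours((l==i).astype(np.uint8),0,2);
b=cv2.approxPolyDP(cn[0],8,True)[:,0]; print(b.tolist()); P=np.array([onz(s,*x,3) for x in b]);print(P.round(0).tolist(),P.mean(0))
d=load('side')
cv2.imwrite('pics/tray.png',cv2.resize(d['img'][270:390,150:320,::-1],None,fx=4,fy=4))
d=load('wrist');cv2.imwrite('pics/bar.png',cv2.resize(d['img'][85:245,215:375,::-1],None,fx=3.7,fy=3.7,interpolation=2))
d=load('scene');cv2.imwrite('pics/scz.png',cv2.resize(d['img'][130:330,100:380,::-1],None,fx=2.8,fy=2.8,interpolation=2))
```

```text
scene (264, 183) 32 [461.9  65.2  13. ]
scene (281, 163) 9 [456.8 162.   13. ]
scene (223, 235) 51 [ 477.9 -151.8   13. ]
scene (258, 278) 61 [ 634.7 -203.1   13. ]
side (305, 213) 17 [ 637.  -207.9   13. ]
side (332, 237) 21 [ 482.3 -156.    13. ]
side (297, 271) 26 [467.3  59.3  13. ]
side (277, 288) 31 [466.2 161.7  13. ]
mat
[ 126  244   97   89 4347] [173.88336784 286.71175523]
[[182, 244], [126, 284], [166, 332], [222, 285]]
[[403.0, -234.0, 3.0], [368.0, -402.0, 3.0], [536.0, -435.0, 3.0], [568.0, -268.0, 3.0]] [ 468.72065588 -334.59046881    3.        ]
```

View pics/tray.png

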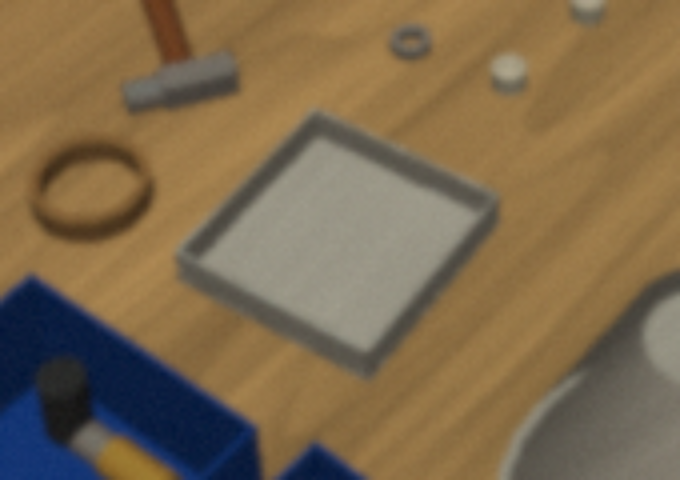

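View pics/bar.png

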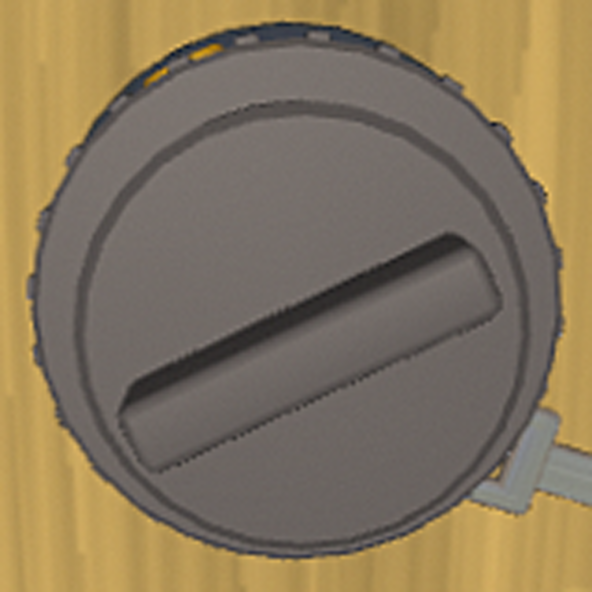

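View pics/scz.png

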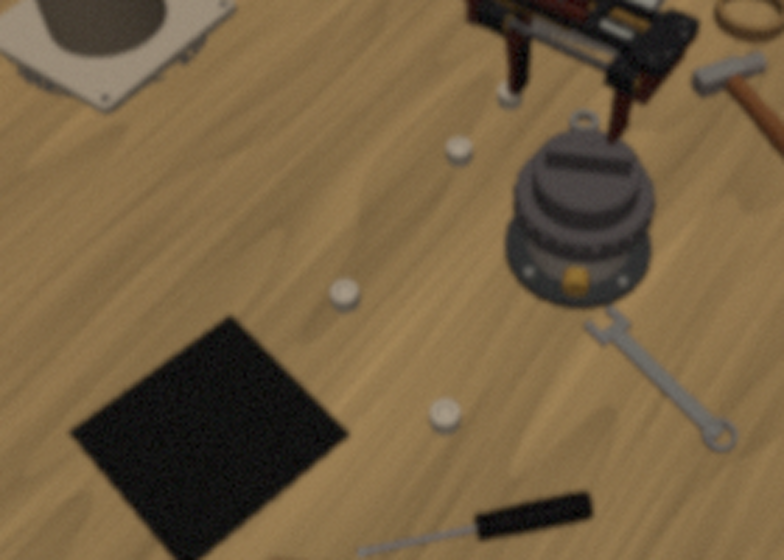

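The tray is an open square in the side view, with corners at about (230,298), (274,320), (242,363) and (196,335). In the wrist crop the bar's top face has corners at about (248,196), (257,213), (350,167) and (341,153).

Run:
```python
from h import *
def load(n): return dict(np.load('/tmp/'+n+'.npz'))
d=load('wrist')
C=np.array([onz(d,215+u/3.7,85+v/3.7,154,True) for u,v in [(122,412),(155,472),(500,305),(465,250)]]);print(C.round(1).tolist(),C.mean(0).round(1))
e=(C[2]+C[3]-C[0]-C[1])/2; print('len',np.hypot(*e[:2]),'ang',np.degrees(np.arctan2(e[1],e[0])))
def fit(L,z):
    P=np.array([onz(d,215+u/3.7,85+v/3.7,z,True)[:2] for u,v in L])
    A=np.c_[2*P,np.ones(len(P))];s=np.linalg.lstsq(A,(P**2).sum(1),rcond=None)[0];print('circ',s[:2].round(1),2*np.sqrt(s[2]+s[0]**2+s[1]**2))
fit([(77,330),(300,112),(525,325),(300,545),(150,185),(455,170),(470,480),(130,460)],128)
fit([(38,330),(300,43),(555,310),(300,553),(100,130),(480,110)],96)
d=load('side')
L=np.array([(318,112),(497,198),(370,375),(180,258)])/4+[150,270]
P=np.array([onz(d,*x,32) for x in L]); print('tray',P.round(0).tolist(),P.mean(0).round(1), np.linalg.norm(P[1]-P[0]),np.linalg.norm(P[2]-P[1]))
e=P[1]-P[0];print(np.degrees(np.arctan2(e[1],e[0])))
s=load('scene')
for (u,v) in [(264,183),(223,235),(258,278)]: pass
```

```text
[[600.3, 21.5, 154.0], [606.6, 9.0, 154.0], [674.5, 43.4, 154.0], [667.1, 54.1, 154.0]] [637.1  32.  154. ]
len 75.26655923865336 ang 26.47033690015508
circ [638.   30.8] 96.96890297320523
circ [637.4  32.1] 127.96648561236542
tray [[534.0, 301.0, 32.0], [376.0, 281.0, 32.0], [341.0, 452.0, 32.0], [511.0, 464.0, 32.0]] [440.5 374.4  32. ] 159.85287116747955 175.05722259802593
-172.73015613359723
```

>>> send_rows --pt "0 16 6 0" --pt "0 16 6 0" --pt "0 0 0 0.12" --pt "0 0 0 0.12" --pt "0 0 0 0.12" --pt "0 0 0 0.12" --pt "0 0 0 0.12" --pt "0 0 0 0.12" --pt "0 0 0 0.12" --pt "0 0 0 0.12" --fingers 1

```text
t: 0.98
ee_pos: [637.0, 39.2, 182.6]
orientation: [0.775, 1.433, -0.779]
ft_force: [0.0, 0.2, 0.5]
width: 87.9
```

```bash
cat >> h.py <<'E'
def rel(p,yaw=None):
    """tool-frame shift to reach world p; yaw (deg) of tool z in world"""
    o=ctrl.get_obs();M=R.from_rotvec(o['orientation']).as_matrix()
    y0=np.degrees(np.arctan2(M[1,2],M[0,2]))
    print('now',np.round(o['ee_pos'],1),'yaw',round(y0,1),'tilt',np.round(M[:2,0],3),'F',np.round(o['ft_force'],1),'w',round(o['width'],1),'t',round(o['t'],2))
    if yaw is not None: print('turn now',round(-np.radians(yaw-y0),3)); 
    print('shift at current yaw',np.round(M.T@(np.array(p)-o['ee_pos']),1))
    if yaw is not None:
        dd=np.radians(yaw-y0); M2=R.from_euler('z',dd).as_matrix()@M
        print('shift after turn',np.round(M2.T@(np.array(p)-o['ee_pos']),1))
E
python3 - <<'E'
from h import *
o,M=st(); d=snap('wrist','w1.png'); rel([637,31,131],-63.5)
E
```

```text
t 0.98 p [637.   39.2 182.6] F [0.  0.2 0.5] w 87.9 q [0.04 0.45 1.6  0.   1.1  1.04]
[[-0.006  0.84   0.543]
 [ 0.     0.543 -0.84 ]
 [-1.    -0.005 -0.003]]
now [637.   39.2 182.6] yaw -57.5 tilt [-0.006  0.   ] F [0.2 0.1 0.1] w 88.1 t 1.03
turn now 0.104
shift at current yaw [51.6 -4.2  7.1]
shift after turn [51.6 -3.5  7.5]
```

View pics/w1.png

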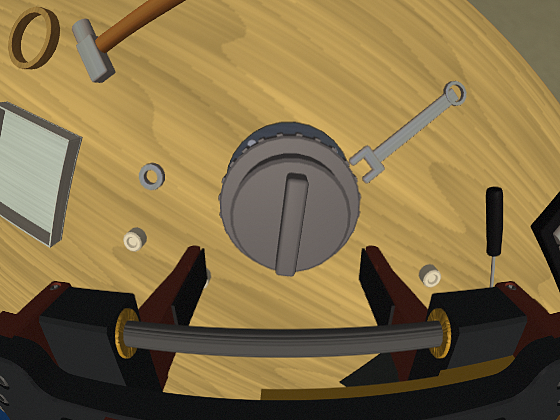

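The wrist view shows the bar's top running from about (297,178) to (286,275), tilted about 6° from vertical. That matches the remaining turn. I'll remeasure from this view.

```bash
cat > bar.py <<'E'
from h import *
d=dict(np.load('/tmp/wrist.npz'))
g=cv2.cvtColor(d['img'],cv2.COLOR_RGB2GRAY)
c=g[160:290,255:330]; cv2.imwrite('pics/b1.png',cv2.resize(c,None,fx=4.5,fy=4.5,interpolation=2))
W=[]
E
python3 bar.py
```

```text
(no output)
```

View pics/b1.png

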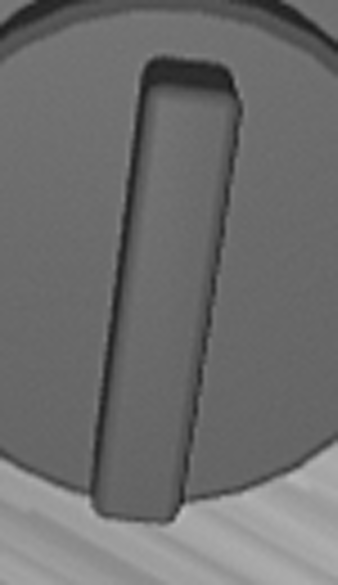

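The crop shows the bar's top face with corners at about (148,88), (240,100), (180,520) and (95,512).

Run:
```python
from h import *
d=dict(np.load('/tmp/wrist.npz'))
C=np.array([onz(d,255+u/4.5,160+v/4.5,154,True) for u,v in [(148,88),(240,100),(180,520),(95,512)]])
e=(C[0]+C[1]-C[2]-C[3])/2; print(C.round(1).tolist(),C.mean(0),np.hypot(*e[:2]),np.degrees(np.arctan2(e[1],e[0])))
print(d['world_from_camera'].round(2).tolist())
rel([637,31,140],-63.5)
```

```text
[[669.0, 54.9, 154.0], [675.3, 41.7, 154.0], [607.4, 7.7, 154.0], [600.6, 21.2, 154.0]] [638.0570862   31.37956573 154.        ] 76.10769709425844 26.406514322712813
[[0.54, -0.8, -0.26, 709.67], [-0.84, -0.52, -0.16, 84.91], [-0.0, 0.31, -0.95, 379.79], [0.0, 0.0, 0.0, 1.0]]
now [637.   39.2 182.6] yaw -57.5 tilt [-0.006  0.   ] F [0.2 0.1 0.1] w 88.1 t 1.03
turn now 0.104
shift at current yaw [42.6 -4.2  7.1]
shift after turn [42.6 -3.5  7.5]
```

>>> send_rows --pt "0 0 0 0.1" --pt "0 -3 7.5 0" --pt "0 0 0 0" --pt "20 0 0 0" --pt "20 0 0 0" --pt "9 0 0 0" --pt "0 0 0 0"

```text
t: 1.62
ee_pos: [639.3, 32.1, 132.7]
orientation: [0.84, 1.406, -0.842]
ft_force: [0.1, 0.2, 0.3]
width: 87.9
```

Run:
```python
from h import *
rel([637.5,31,132],-63.5)
```

```text
now [639.3  32.1 132.7] yaw -61.9 tilt [-0.004  0.   ] F [0.1 0.2 0.3] w 87.9 t 1.62
turn now 0.028
shift at current yaw [ 0.7 -2.1  0.1]
shift after turn [ 0.7 -2.1  0.2]
```

>>> send_rows --pt "0 -2 0 0.028" --pt "0 0 0 0" --pt "0 0 0 0" --pt "0 0 0 0" --pt "0 0 0 0" --pt "0 0 0 0" --pt "0 0 0 0" --pt "0 0 0 0" --pt "0 0 0 0" --pt "0 0 0 0" --fingers 0

```text
t: 2.45
ee_pos: [639.7, 31.1, 137.0]
orientation: [0.861, 1.393, -0.859]
ft_force: [0.1, -0.1, 0.1]
width: 24.6
```

Run:
```python
from h import *
rel([637.5,31,132],11.5)
```

```text
now [639.7  31.1 137. ] yaw -63.3 tilt [0.002 0.   ] F [ 0.1 -0.1  0.1] w 24.6 t 2.45
turn now -1.306
shift at current yaw [ 5. -2. -1.]
shift after turn [ 5.   0.4 -2.2]
```

>>> send_rows --pt "0 0 0 0" --pt "0 0 0 0" --pt "0 0 0 0" --pt "0 0 0 0" --pt "0 0 0 0"

```text
t: 2.87
ee_pos: [639.6, 31.1, 136.9]
orientation: [0.861, 1.393, -0.859]
ft_force: [-0.3, -0.4, -0.1]
width: 0.7
```

Run:
```python
from h import *
st();snap('wrist','w2.png')
```

```text
t 2.87 p [639.6  31.1 136.9] F [-0.3 -0.4 -0.1] w 0.7 q [0.03 0.5  1.63 0.   1.01 1.13]
[[ 0.001  0.894  0.449]
 [ 0.     0.449 -0.894]
 [-1.     0.001  0.   ]]
```

View pics/w2.png

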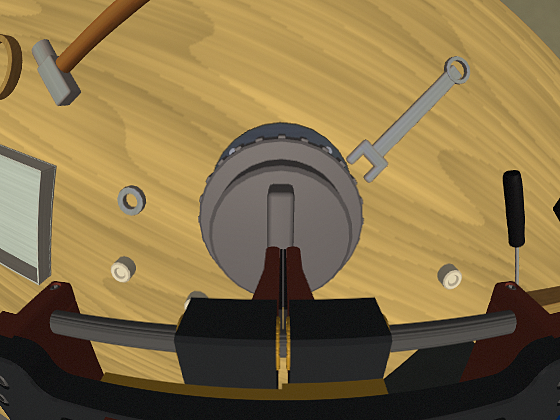

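The jaws shut to 0.7 mm without holding the bar. I'll check the geometry with depth before moving again.

Run:
```python
from h import *
o,M=st()
d=dict(np.load('/tmp/wrist.npz'));K=d['mtx'];T=d['world_from_camera']
def proj(p):
    c=T[:3,:3].T@(np.array(p)-T[:3,3]);r=np.hypot(c[0],c[1]);th=np.arctan2(r,c[2]);return np.round([K[0,2]+K[0,0]*th*c[0]/r,K[1,2]+K[1,1]*th*c[1]/r],1)
print('cam',T.round(2).tolist())
print('tcp px',proj(o['ee_pos']), 'cover top px',proj([637.5,31,154]))
def at(u,v):
    D=d['depth'][v,u]; oo,r=ray(d,u,v,True); c=T[:3,:3].T@r; return (oo+r*D/c[2]).round(1),D
for uv in [(281,195),(281,215),(281,235),(281,190),(250,190),(272,255),(293,255),(293,280),(230,280),(130,200),(400,100),(210,220)]: print(uv,at(*uv))
snap('side','s2.png');snap('scene','c2.png')
for n,f in [('side','s2z'),('scene','c2z')]:
    e=np.load('/tmp/'+n+'.npz')['img']; 
    x,y=(190,120) if n=='side' else (240,60)
    cv2.imwrite('pics/'+f+'.png',cv2.resize(e[y:y+160,x:x+150,::-1],None,fx=3.7,fy=3.7,interpolation=2))
```

```text
t 2.92 p [639.6  31.1 136.8] F [ 0.1  0.1 -0.1] w 0.4 q [0.03 0.5  1.63 0.   1.01 1.13]
[[ 0.001  0.894  0.449]
 [ 0.     0.449 -0.894]
 [-1.     0.001  0.   ]]
cam [[0.45, -0.85, -0.27, 715.36], [-0.89, -0.43, -0.14, 68.88], [0.0, 0.3, -0.95, 334.55], [0.0, 0.0, 0.0, 1.0]]
tcp px [282.1 241.6] cover top px [280.6 255.5]
(281, 195) (array([671.3,  47.7, 151.8]), np.float32(188.98819))
(281, 215) (array([660.3,  42.2, 151.6]), np.float32(192.8572))
(281, 235) (array([649.5,  36.8, 153.4]), np.float32(194.8226))
(281, 190) (array([673.2,  48.7, 148.3]), np.float32(191.70526))
(250, 190) (array([659.2,  64.7, 127. ]), np.float32(213.55168))
(272, 255) (array([648.6,  41.3, 183.7]), np.float32(165.51492))
(293, 255) (array([652.9,  31.4, 182.5]), np.float32(166.90424))
(293, 280) (array([653. ,  32.3, 209.4]), np.float32(141.09505))
(230, 280) (array([513.8,  37.6,  -1.1]), np.float32(378.51535))
(130, 200) (array([ 5.519e+02,  1.840e+02, -4.000e-01]), np.float32(347.802))
(400, 100) (array([785. , -35.1,  -1.2]), np.float32(315.47025))
(210, 220) (array([626.5,  80.8, 124.3]), np.float32(222.7891))
```

View pics/s2z.png

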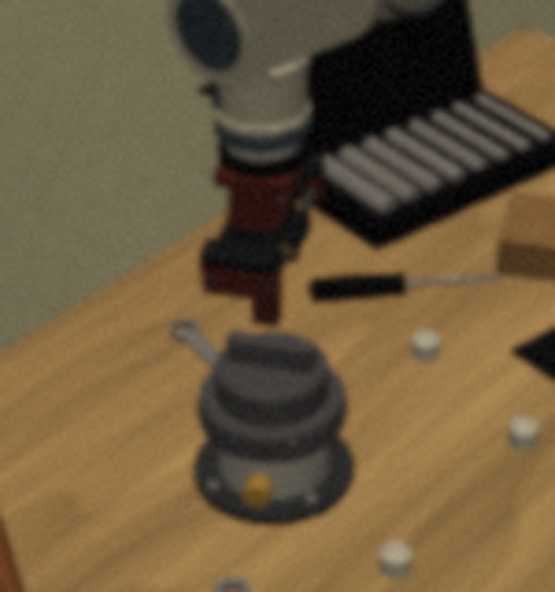

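View pics/c2z.png

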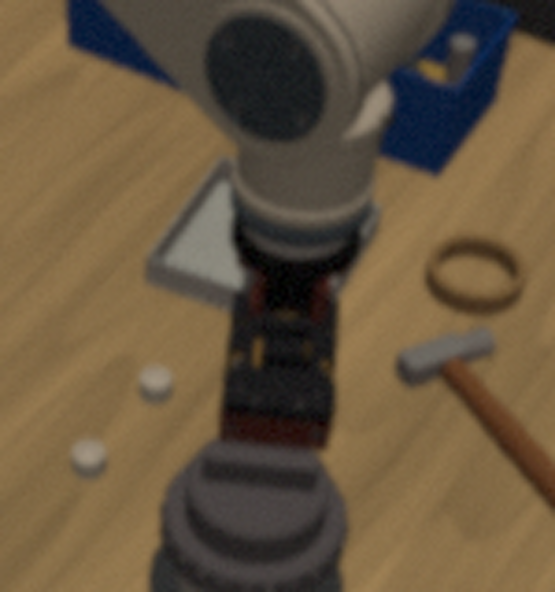

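Run:
```python
from h import *
for n,uv in [('side',(190+265/3.7,120+322/3.7)),('side',(190+270/3.7,120+345/3.7)),('scene',(240+258/3.7,60+462/3.7))]:
    d=dict(np.load('/tmp/'+n+'.npz'));o,r=ray(d,*uv)
    for z in (130,140,154,165,175,185,195): print(n,z,(o+r*(z-o[2])/r[2]).round(1))
    K=d['mtx'];T=d['world_from_camera'];c=T[:3,:3].T@(np.array([639.6,31.1,136.9])-T[:3,3]);print('tcp px',K[0,:2]@(c[:2]/c[2])+K[0,2],K[1,1]*c[1]/c[2]+K[1,2], 'tip px',uv,'depth',d['depth'][int(uv[1])-4,int(uv[0])])
    W=cloud(d);print('cloud near tip',W[int(uv[1])-4,int(uv[0])].round(1))
d=dict(np.load('/tmp/side.npz'));W=cloud(d)
m=(abs(W[...,0]-640)<25)&(abs(W[...,1]-31)<25)&(W[...,2]>157)&(W[...,2]<230)
print('lowest finger z',np.sort(W[...,2][m])[:25].round(0))
```

```text
side 130 [675.3 -10.8 130. ]
side 140 [ 6.661e+02 -5.000e-01  1.400e+02]
side 154 [653.2  13.8 154. ]
side 165 [643.1  25.1 165. ]
side 175 [633.9  35.3 175. ]
side 185 [624.7  45.6 185. ]
side 195 [615.5  55.8 195. ]
tcp px 261.3978463528471 215.1329976812928 tip px (261.6216216216216, 207.02702702702703) depth 1713.6605
cloud near tip [634.6  37.1 191.8]
side 130 [648.6  13.  130. ]
side 140 [639.7  23.  140. ]
side 154 [627.1  37.  154. ]
side 165 [617.3  48.1 165. ]
side 175 [608.3  58.1 175. ]
side 185 [599.4  68.1 185. ]
side 195 [590.4  78.1 195. ]
tcp px 261.3978463528471 215.1329976812928 tip px (262.97297297297297, 213.24324324324323) depth 2010.9095
cloud near tip [ 7.850e+02 -1.347e+02  6.000e-01]
scene 130 [626.6  42.8 130. ]
scene 140 [630.4  34.8 140. ]
scene 154 [635.7  23.6 154. ]
scene 165 [639.9  14.8 165. ]
scene 175 [643.7   6.7 175. ]
scene 185 [647.5  -1.3 185. ]
scene 195 [651.4  -9.3 195. ]
tcp px 311.95634276740384 188.088579479748 tip px (309.72972972972974, 184.86486486486484) depth 842.28973
cloud near tip [665.9 -46.8 255.8]
lowest finger z [157. 157. 158. 158. 172. 174. 174. 174. 175. 176. 176. 176. 177. 179.
 179. 179. 180. 182. 182. 183. 183. 183. 184. 184. 184.]
```

Run:
```python
from h import *
d={n:ctrl.get_image(n) for n in ['side','scene']}
for n in d:
    T=d[n]['world_from_camera'];K=d[n]['mtx']
    im=cv2.imread(f'pics/{n}0.png')
    for p,col in [((624.4-50,0,185.4),(0,255,0)),((624.4+50,0,185.4),(0,255,0)),((624.4-50,0,222),(255,255,0)),((624.4+50,0,222),(255,255,0))]:
        c=T[:3,:3].T@(np.array(p)-T[:3,3]);u=K[0,0]*c[0]/c[2]+K[0,2];v=K[1,1]*c[1]/c[2]+K[1,2];im[int(round(v)),int(round(u))]=col;print(n,p,u.round(1),v.round(1))
        x,y=int(u),int(v)
    cv2.imwrite(f'pics/t_{n}.png',cv2.resize(im[y-70:y+70,x-90:x+60],None,fx=4,fy=4,interpolation=0))
```

```text
side (574.4, 0, 185.4) 282.7 206.4
side (674.4, 0, 185.4) 259.4 195.1
side (574.4, 0, 222) 282.7 197.0
side (674.4, 0, 222) 259.1 185.9
scene (574.4, 0, 185.4) 284.7 171.8
scene (674.4, 0, 185.4) 319.6 189.2
scene (574.4, 0, 222) 285.2 161.4
scene (674.4, 0, 222) 321.3 179.0
```

View pics/t_side.png

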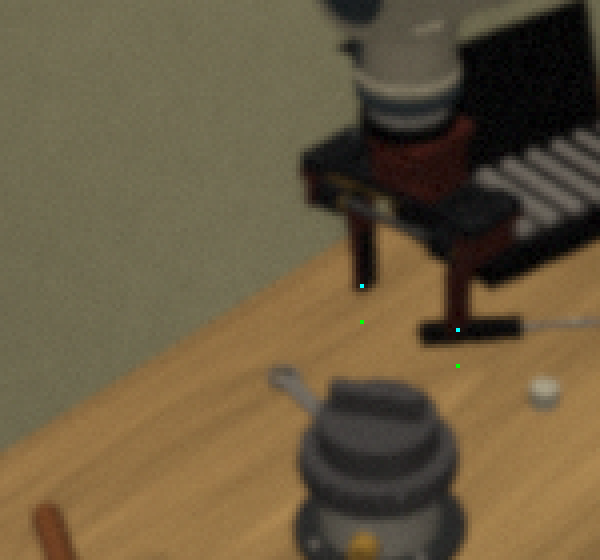

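View pics/t_scene.png

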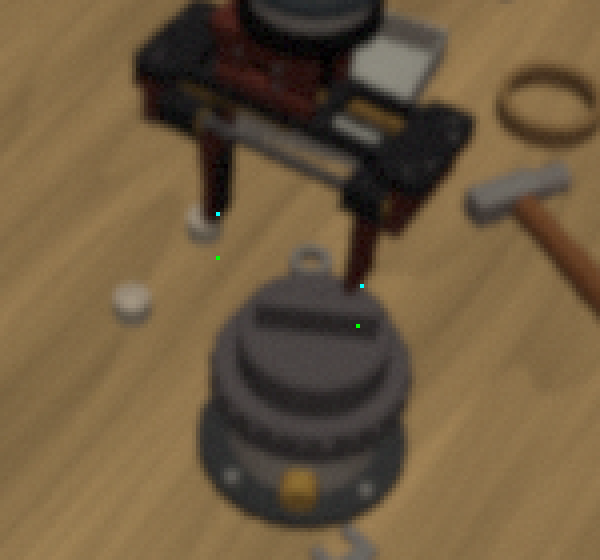

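The views show the fingertips about 37 mm above where the reported TCP says they are. In both fixed cameras they sit at z≈222 when 185 is reported. I'll treat the TCP as offset along the tool axis, reopen, and go lower while watching the force.

>>> send_rows --pt "0 0 0 0" --pt "0 0 0 0" --pt "0 0 0 0" --pt "0 0 0 0" --pt "0 0 0 0" --pt "0 0 0 0" --pt "0 0 0 0" --pt "0 0 0 0" --pt "0 0 0 0" --pt "0 0 0 0" --fingers 1

```text
t: 3.95
ee_pos: [639.6, 31.1, 136.9]
orientation: [0.861, 1.393, -0.859]
ft_force: [0.6, -0.3, -0.1]
width: 64.0
```

>>> send_rows --pt "0 -2 -1 0" --pt "0 0 0 0" --pt "0 0 0 0" --pt "10 0 0 0" --pt "10 0 0 0" --pt "10 0 0 0" --pt "0 0 0 0" --pt "0 0 0 0"

```text
t: 4.62
ee_pos: [636.7, 31.1, 103.0]
orientation: [0.861, 1.394, -0.859]
ft_force: [-0.3, -0.9, -0.8]
width: 87.8
```

Run:
```python
from h import *
rel([637.5,31,95],-63.5)
d=snap('wrist','w3.png')
s=snap('side','s3.png');cv2.imwrite('pics/s3z.png',cv2.resize(s['img'][120:280,190:340,::-1],None,fx=3.7,fy=3.7,interpolation=2))
```

```text
now [636.7  31.1 103. ] yaw -63.3 tilt [0. 0.] F [-0.3 -0.9 -0.8] w 87.8 t 4.62
turn now 0.003
shift at current yaw [8.  0.7 0.5]
shift after turn [8.  0.7 0.5]
```

View pics/s3z.png

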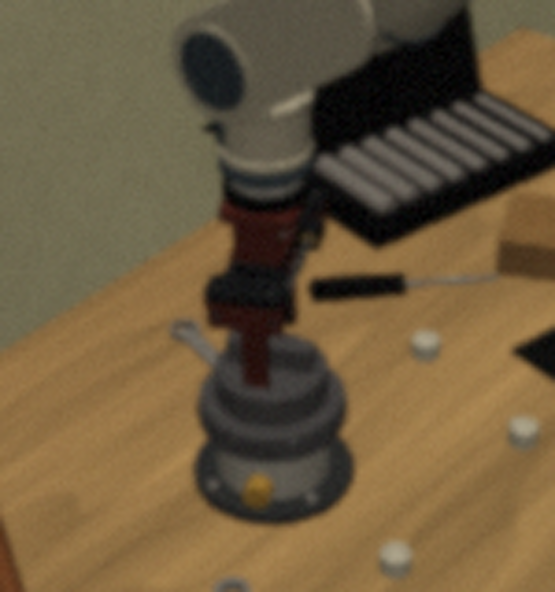

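View pics/w3.png

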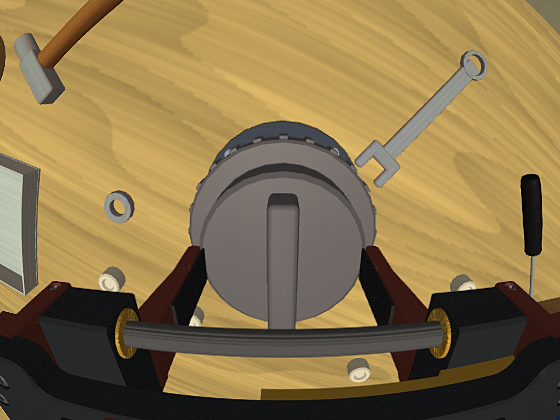

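The jaws now straddle the bar in both views. I'll go 5 mm lower and close.

>>> send_rows --pt "5 0 0 0" --pt "0 0 0 0" --pt "0 0 0 0" --pt "0 0 0 0" --pt "0 0 0 0" --pt "0 0 0 0" --pt "0 0 0 0" --pt "0 0 0 0" --pt "0 0 0 0" --pt "0 0 0 0" --fingers 0

```text
t: 5.55
ee_pos: [638.1, 31.2, 99.7]
orientation: [0.862, 1.391, -0.858]
ft_force: [-0.5, -0.4, -0.3]
width: 24.6
```

>>> send_rows --pt "0 0 0 0" --pt "0 0 0 0" --pt "0 0 0 0"

```text
t: 5.8
ee_pos: [638.1, 31.2, 99.7]
orientation: [0.862, 1.391, -0.857]
ft_force: [0.0, 0.1, 0.1]
width: 15.7
```

The width is 15.7 mm, so the bar is gripped. Next I turn it anticlockwise, which is a negative turn about the downward tool x.

>>> send_rows --pt "0 0 0 -0.06" --pt "0 0 0 -0.1" --pt "0 0 0 -0.1" --pt "0 0 0 -0.1" --pt "0 0 0 -0.1" --pt "0 0 0 -0.1" --pt "0 0 0 0"

```text
t: 6.38
ee_pos: [638.2, 32.0, 99.7]
orientation: [0.41, 1.529, -0.405]
ft_force: [-0.3, -1.0, 0.2]
width: 15.7
```

Run:
```python
from h import *
rel([638.1,31.2,99.7],11.5); print(ctrl.get_obs()['moment'].round(2))
```

```text
now [638.2  32.   99.7] yaw -29.8 tilt [0.004 0.002] F [-0.3 -1.   0.2] w 15.7 t 6.38
turn now -0.721
shift at current yaw [ 0.  -0.7  0.3]
shift after turn [ 0.  -0.7 -0.2]
[-0.    0.22  0.09]
```

>>> send_rows --pt "0 -0.7 0 -0.1" --pt "0 0 0 -0.1" --pt "0 0 0 -0.1" --pt "0 0 0 -0.1" --pt "0 0 0 -0.1" --pt "0 0 0 -0.1" --pt "0 0 0 -0.1" --pt "0 0 0 -0.06" --pt "0 0 0 0" --pt "0 0 0 0"

```text
t: 7.22
ee_pos: [636.7, 32.4, 99.8]
orientation: [-0.187, 1.561, 0.192]
ft_force: [0.3, 1.2, -0.2]
width: 15.9
```

Run:
```python
from h import *
rel([638.1,31.2,99.7],11.5); print(ctrl.get_obs()['moment'].round(2))
d=snap('wrist','w4.png')
```

```text
now [636.7  32.4  99.8] yaw 13.8 tilt [0.001 0.004] F [ 0.3  1.2 -0.2] w 15.9 t 7.22
turn now 0.041
shift at current yaw [ 0.  -1.5  1.1]
shift after turn [ 0.  -1.5  1.2]
[-0.    0.07  0.02]
```

View pics/w4.png

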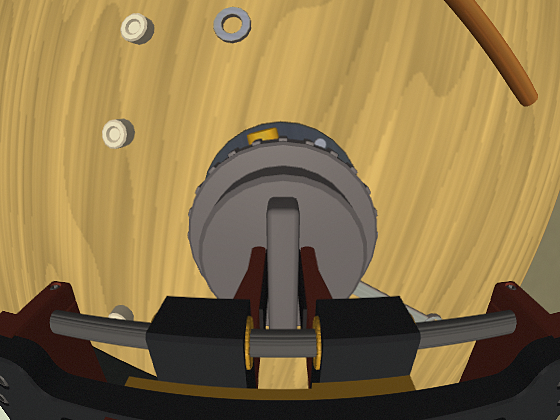

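The cover has turned about 77° with the gripped bar following. Now I lift it.

>>> send_rows --pt "-4 0 0 0" --pt "-6 0 0 0" --pt "-8 0 0 0" --pt "-10 0 0 0" --pt "-15 0 0 0" --pt "-20 0 0 0" --pt "-30 0 0 0" --pt "-30 0 0 0" --pt "0 0 0 0" --pt "0 0 0 0"

```text
t: 8.1
ee_pos: [635.2, 31.7, 232.1]
orientation: [-0.178, 1.563, 0.184]
ft_force: [-1.1, 0.7, -2.2]
width: 16.1
```

Run:
```python
from h import *
rel([469,-334,215],13)
d=snap('wrist','w5.png');snap('scene','c5.png')
```

```text
now [635.2  31.7 232.1] yaw 13.2 tilt [-0.001  0.004] F [-1.1  0.7 -2.2] w 16.1 t 8.1
turn now 0.004
shift at current yaw [  15.8 -318.1 -245.4]
shift after turn [  15.8 -319.  -244.2]
```

View pics/w5.png

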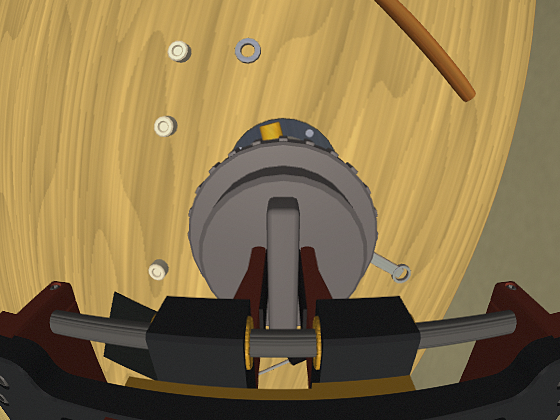

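View pics/c5.png

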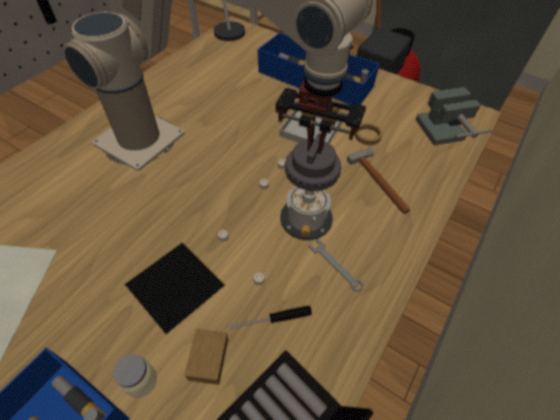

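The scene view shows the cover clear of the dryer and the white cartridge rim exposed at about (309,195). I'm carrying the cover to the mat.

>>> send_rows --pt "0 -15 -11 0" --pt "0 -30 -23 0" --pt "0 -32 -24.5 0" --pt "0 -32 -24.5 0" --pt "0 -32 -24.5 0" --pt "0 -32 -24.5 0" --pt "0 -32 -24.5 0" --pt "0 -32 -24.5 0" --pt "0 -30 -23 0" --pt "0 -15 -11 0"

```text
t: 9.03
ee_pos: [477.7, -296.0, 213.0]
orientation: [-0.176, 1.586, 0.202]
ft_force: [0.6, 0.7, -1.7]
width: 15.9
```

Run:
```python
from h import *
rel([469,-334,215],13)
```

```text
now [ 477.7 -296.   213. ] yaw 13.8 tilt [-0.025  0.013] F [ 0.6  0.7 -1.7] w 15.9 t 9.03
turn now 0.013
shift at current yaw [ -2.3 -34.8 -17.6]
shift after turn [ -2.3 -35.  -17.1]
```

>>> send_rows --pt "0 -18 -9 0" --pt "0 -16 -8 0" --pt "0 0 0 0" --pt "0 0 0 0"

```text
t: 9.37
ee_pos: [461.9, -337.1, 205.5]
orientation: [-0.164, 1.595, 0.201]
ft_force: [-0.6, -0.4, -2.0]
width: 15.5
```

Run:
```python
from h import *
rel([469,-334,215],13)
snap('scene','c6.png');snap('side','s6.png');d=snap('wrist','w6.png')
T=d['world_from_camera'];print(T[:3,3])
```

```text
now [ 461.9 -337.1  205.5] yaw 13.3 tilt [-0.035  0.02 ] F [-0.6 -0.4 -2. ] w 15.5 t 9.37
turn now 0.005
shift at current yaw [-9.7  1.7  7.3]
shift after turn [-9.7  1.7  7.3]
[ 450.88570484 -258.34863322  405.491429  ]
```

View pics/w6.png

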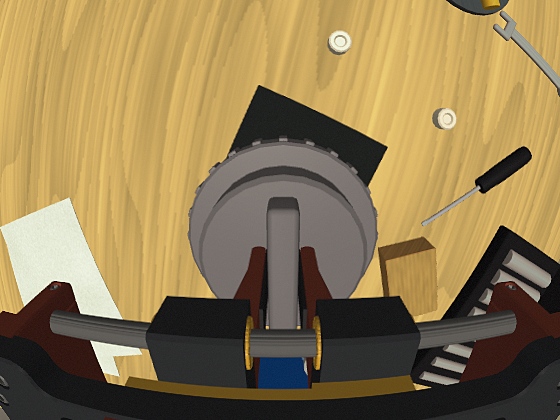

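View pics/s6.png

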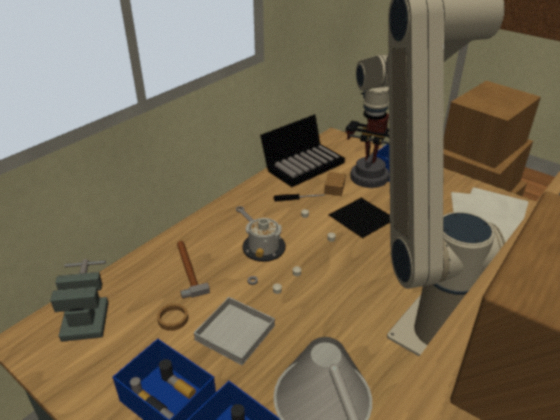

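The wrist view shows the mat's two far corners at (260,86) and (387,148), with the cover held above. The tool is tilted about 2.3°. I'll check the mat centre from these corners.

Run:
```python
from h import *
d=dict(np.load('/tmp/wrist.npz'))
a=onz(d,260,86,3,True);b=onz(d,387,148,3,True);print(a,b,np.linalg.norm(a-b))
e=(b-a)/np.linalg.norm(b-a);n=np.array([e[1],-e[0],0]);print((a+b)/2+90*n,(a+b)/2-90*n)
d=dict(np.load('/tmp/side.npz'));g=d['img'].max(-1)<40
k=np.zeros_like(g);k[190:245,320:400]=g[190:245,320:400]
cn,_=cv2.findContours(k.astype(np.uint8),0,2);c=max(cn,key=cv2.contourArea);b=cv2.approxPolyDP(c,5,True)[:,0];print(b.tolist());P=np.array([onz(d,*x,3) for x in b]);print(P.round(0).tolist(),P.mean(0))
o,M=st(); print('axis dir',M[:,0])
```

```text
[ 403.67401213 -228.25956872    3.        ] [ 576.43561108 -263.24792635    3.        ] 176.2689854791231
[ 472.19034056 -333.96293456    3.        ] [ 507.91928265 -157.54456052    3.        ]
[[331, 214], [361, 236], [389, 221], [362, 199]]
[[563.0, -272.0, 3.0], [406.0, -233.0, 3.0], [374.0, -373.0, 3.0], [527.0, -429.0, 3.0]] [ 467.58465768 -326.78925607    3.        ]
t 9.52 p [ 462.9 -336.1  206.3] F [-0.2  0.3 -1.3] w 15.8 q [-0.65  0.34  1.7  -0.01  1.13 -0.88]
[[-0.034 -0.232  0.972]
 [ 0.019  0.972  0.232]
 [-0.999  0.026 -0.029]]
axis dir [-0.03389715  0.01894502 -0.99924575]
```

>>> send_rows --pt "0 -1.5 6 0" --pt "0 -1.5 6 0" --pt "12 0 0 0" --pt "20 0 0 0" --pt "25 0 0 0" --pt "25 0 0 0" --pt "25 0 0 0" --pt "20 0 0 0" --pt "12 0 0 0" --pt "0 0 0 0"

```text
t: 10.35
ee_pos: [477.9, -327.4, 58.4]
orientation: [-0.177, 1.589, 0.209]
ft_force: [-0.6, 0.7, -2.3]
width: 15.9
```

Run:
```python
from h import *
rel([470,-333,36],13)
```

```text
now [ 477.9 -327.4   58.4] yaw 14.1 tilt [-0.029  0.016] F [-0.6  0.7 -2.3] w 15.9 t 10.35
turn now 0.018
shift at current yaw [22.5 -4.  -8.4]
shift after turn [22.5 -4.2 -8.4]
```

>>> send_rows --pt "5 -4 -8 0" --pt "5 0 0 0" --pt "4 0 0 0" --pt "0 0 0 0" --pt "2 0 0 0" --pt "2 0 0 0" --pt "0 0 0 0"

```text
t: 10.93
ee_pos: [472.0, -333.8, 40.7]
orientation: [-0.181, 1.586, 0.208]
ft_force: [-0.5, -0.3, -2.0]
width: 15.9
```

Run:
```python
from h import *
rel([470,-333,36],13)
d=snap('side','s7.png');cv2.imwrite('pics/s7z.png',cv2.resize(d['img'][120:250,290:430,::-1],None,fx=4,fy=4))
d=snap('scene','c7.png');cv2.imwrite('pics/c7z.png',cv2.resize(d['img'][200:350,100:260,::-1],None,fx=4,fy=4))
```

```text
now [ 472.  -333.8   40.7] yaw 14.1 tilt [-0.026  0.014] F [-0.5 -0.3 -2. ] w 15.9 t 10.93
turn now 0.02
shift at current yaw [ 4.7  1.2 -1.6]
shift after turn [ 4.7  1.2 -1.6]
```

View pics/c7z.png

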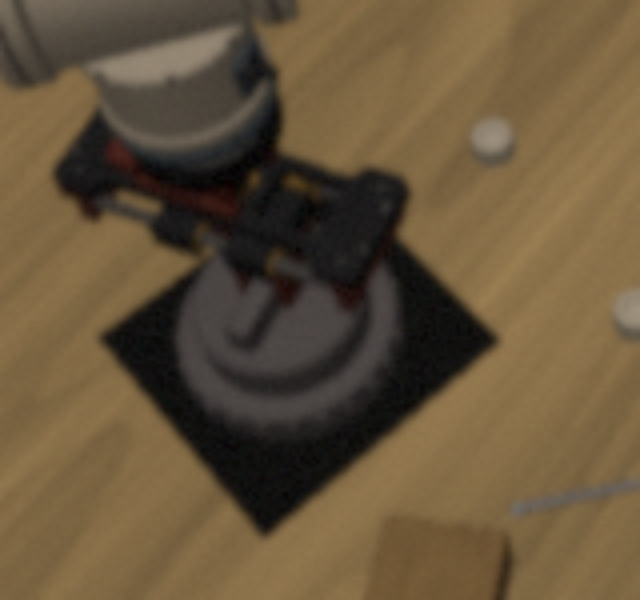

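The scene crop shows the cover near the middle of the mat, just above it. I'm easing it down.

>>> send_rows --pt "1.5 0 -1 0" --pt "1.5 0 0 0" --pt "1 0 0 0" --pt "0 0 0 0"

```text
t: 11.37
ee_pos: [471.5, -334.5, 37.4]
orientation: [-0.182, 1.585, 0.207]
ft_force: [0.8, 0.6, -1.4]
width: 16.0
```

>>> send_rows --pt "1 0 0 0" --pt "0 0 0 0"

```text
t: 11.53
ee_pos: [471.3, -334.5, 37.2]
orientation: [-0.182, 1.585, 0.207]
ft_force: [0.9, -0.6, -1.5]
width: 15.9
```

>>> send_rows --pt "1.5 0 0 0" --pt "1.5 0 0 0" --pt "0 0 0 0"

```text
t: 11.78
ee_pos: [470.8, -334.5, 36.7]
orientation: [-0.182, 1.586, 0.207]
ft_force: [1.8, -1.1, -0.5]
width: 15.6
```

Contact has begun: motion is stalling and the load is coming off. Releasing.

>>> send_rows --pt "0 0 0 0" --pt "0 0 0 0" --pt "0 0 0 0" --pt "0 0 0 0" --pt "0 0 0 0" --pt "0 0 0 0" --pt "0 0 0 0" --pt "0 0 0 0" --fingers 0.6

```text
t: 12.45
ee_pos: [471.3, -334.8, 36.5]
orientation: [-0.182, 1.585, 0.206]
ft_force: [-0.2, -0.2, 0.1]
width: 52.7
```

>>> send_rows --pt "-5 0 0 0" --pt "-10 0 0 0" --pt "-20 0 0 0" --pt "-30 0 0 0" --pt "-30 0 0 0" --pt "-30 0 0 0" --pt "-30 0 0 0" --pt "0 0 0 0"

```text
t: 13.12
ee_pos: [474.1, -335.9, 201.3]
orientation: [-0.18, 1.588, 0.209]
ft_force: [1.0, -0.3, 0.6]
width: 52.5
```

Run:
```python
from h import *
rel([637.5,31,215],13)
d=snap('scene','c8.png');d=snap('wrist','w8.png')
```

```text
now [ 474.1 -335.9  201.3] yaw 14.2 tilt [-0.028  0.015] F [ 1.  -0.3  0.6] w 52.5 t 13.12
turn now 0.02
shift at current yaw [-12.9 316.1 247.8]
shift after turn [-12.6 321.1 241.3]
```

View pics/c8.png

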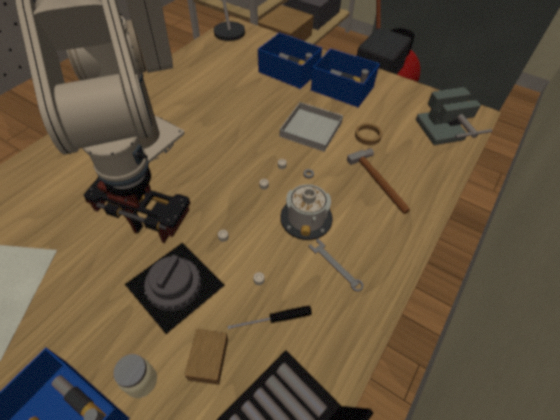

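View pics/w8.png

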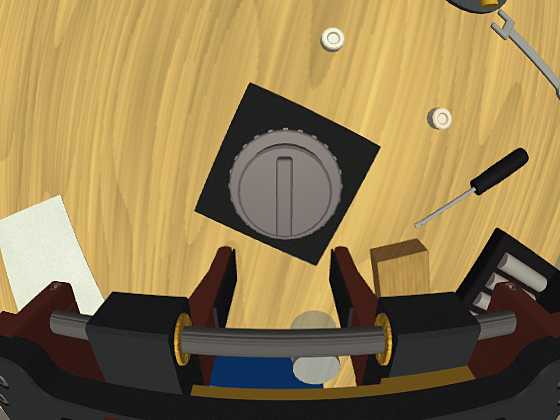

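The cover stands flat on the mat. The mat corners are at (250,83), (380,148), (316,265) and (195,211), and the scene view now shows the tray clearly. I'll check centring and measure the tray and bowl.

Run:
```python
from h import *
d=dict(np.load('/tmp/wrist.npz'))
P=np.array([onz(d,*x,3,True) for x in [(250,83),(380,148),(316,265),(195,211)]]);print(P.round(0).tolist(),P.mean(0))
print('bar',[(onz(d,*x,90,True)).round(1) for x in [(285,160),(285,234)]], (onz(d,285,160,90,True)+onz(d,285,234,90,True))/2)
Q=np.array([onz(d,*x,32,True) for x in [(230,185),(342,186),(285,130),(285,240)]]);print('ring',Q.round(0).tolist())
d=dict(np.load('/tmp/scene.npz'))
cv2.imwrite('pics/c8a.png',cv2.resize(d['img'][90:250,240:380,::-1],None,fx=4,fy=4,interpolation=2))
```

```text
[[402.0, -228.0, 3.0], [576.0, -264.0, 3.0], [542.0, -436.0, 3.0], [368.0, -402.0, 3.0]] [ 472.17140245 -332.5073762     3.        ]
bar [array([ 464.8, -298. ,   90. ]), array([ 483.4, -370.7,   90. ])] [ 474.06638114 -334.33106622   90.        ]
ring [[411.0, -350.0, 32.0], [537.0, -318.0, 32.0], [457.0, -273.0, 32.0], [490.0, -400.0, 32.0]]
```

View pics/c8a.png

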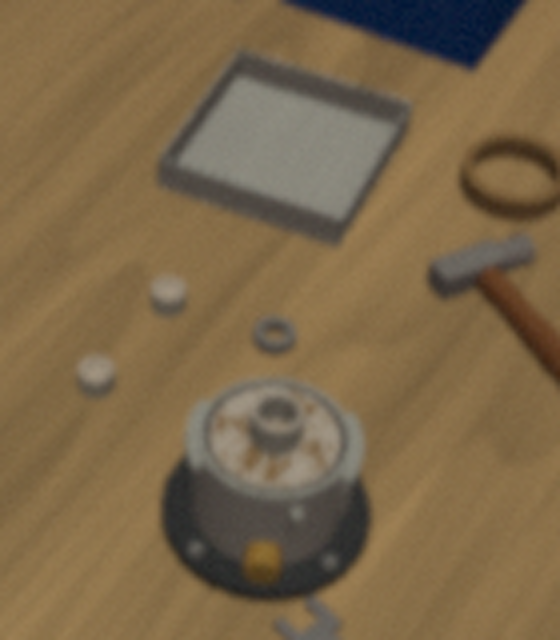

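Cover centre is about (474,-334) and mat centre about (472,-333), so it's within 3 mm. Now back over the dryer.

>>> send_rows --pt "0 15 11 0" --pt "0 30 23 0" --pt "0 32 24.5 0" --pt "0 32 24.5 0" --pt "0 32 24.5 0" --pt "0 32 24.5 0" --pt "0 32 24.5 0" --pt "0 32 24.5 0" --pt "0 30 23 0" --pt "0 15 11 0" --fingers 0.8

```text
t: 14.05
ee_pos: [606.0, 3.0, 184.0]
orientation: [-0.163, 1.615, 0.21]
ft_force: [0.1, -0.2, 0.0]
width: 70.1
```

Run:
```python
from h import *
rel([637.5,31,150],13)
```

```text
now [606.   3. 184.] yaw 13.6 tilt [-0.055  0.023] F [ 0.1 -0.2  0. ] w 70.1 t 14.05
turn now 0.01
shift at current yaw [32.9 18.7 38.7]
shift after turn [32.9 19.1 38.6]
```

>>> send_rows --pt "0 5 10 0" --pt "0 5 10 0" --pt "0 5 10 0" --pt "0 4 8 0" --pt "0 0 0 0" --pt "0 0 0 0"

```text
t: 14.55
ee_pos: [638.4, 33.8, 176.5]
orientation: [-0.165, 1.625, 0.213]
ft_force: [0.8, -0.2, -0.9]
width: 70.0
```

Run:
```python
from h import *
rel([637.5,31,150],13)
d=snap('wrist','w9.png')
st()
```

```text
now [638.4  33.8 176.5] yaw 13.7 tilt [-0.065  0.022] F [ 0.8 -0.2 -0.9] w 70.0 t 14.55
turn now 0.013
shift at current yaw [26.5 -3.5 -0. ]
shift after turn [26.5 -3.5 -0. ]
t 14.6 p [638.3  33.6 176.6] F [ 0.7 -0.1  1. ] w 70.6 q [ 0.02  0.49  1.55  0.03  1.17 -0.23]
[[-0.065 -0.235  0.97 ]
 [ 0.022  0.971  0.237]
 [-0.998  0.037 -0.058]]
```

View pics/w9.png

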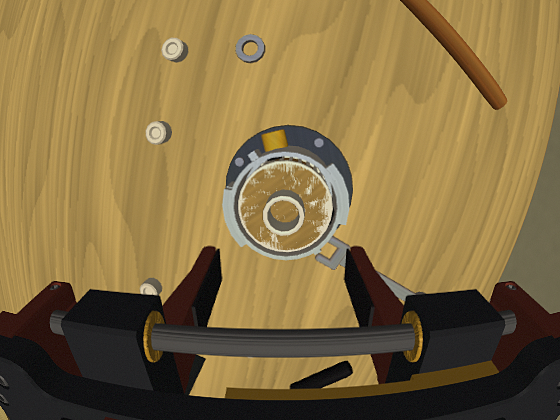

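The wrist view shows the bare bowl with the rusty cartridge and its white ring at about (284,215). The tool has a slow tilt drift, now about 4°, which I'll account for. Next I measure the ring.

Run:
```python
from h import *
d=dict(np.load('/tmp/wrist.npz'))
im=d['img'];cv2.imwrite('pics/ring.png',cv2.resize(im[140:275,215:355,::-1],None,fx=4.2,fy=4.2,interpolation=2))
T=d['world_from_camera']
def at(u,v):
    D=d['depth'][v,u]; oo,r=ray(d,u,v,True); c=T[:3,:3].T@r; return (oo+r*D/c[2]).round(1)
for uv in [(264,216),(304,216),(284,197),(284,233),(284,214),(205,250),(212,252),(210,260),(362,252),(370,255)]: print(uv,at(*uv))
```

```text
(264, 216) [621.6  27.4 115.3]
(304, 216) [654.3  35.7 114.2]
(284, 197) [634.   47.6 115. ]
(284, 233) [641.6  16.8 114.7]
(284, 214) [638.   25.9  90. ]
(205, 250) [599.3  34.3 220.9]
(212, 252) [603.6  35.  222.4]
(210, 260) [605.1  35.2 232.3]
(362, 252) [680.8  54.1 218.4]
(370, 255) [759.1 -26.1  -0.9]
```

View pics/ring.png

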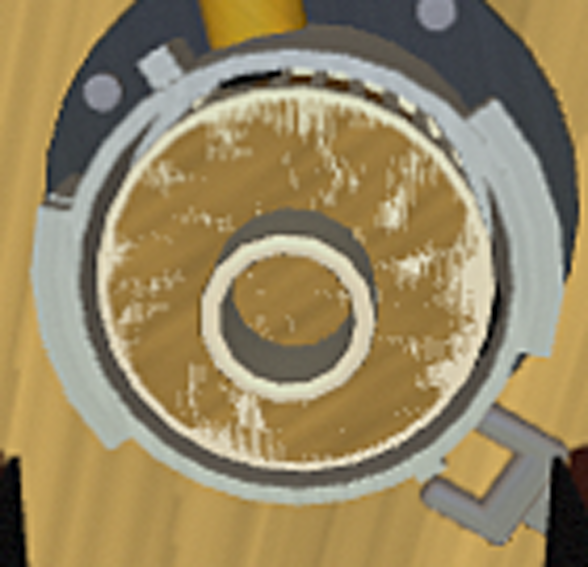

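Run:
```python
from h import *
d=dict(np.load('/tmp/wrist.npz'))
L=[(203,312),(374,320),(290,235),(286,400)]
Q=np.array([onz(d,215+u/4.2,140+v/4.2,116,True) for u,v in L]);print(Q.round(1).tolist(),Q.mean(0))
c=Q.mean(0)
o,M=st()
tip=o['ee_pos']-37*M[:,0];print('tip',tip, 'shift tip->z95', M.T@(np.array([c[0],c[1],95])-tip))
```

```text
[[620.8, 28.9, 116.0], [654.2, 36.1, 116.0], [633.8, 48.7, 116.0], [641.3, 15.1, 116.0]] [637.53272364  32.19316448 116.        ]
t 14.6 p [638.3  33.6 176.6] F [ 0.7 -0.1  1. ] w 70.6 q [ 0.02  0.49  1.55  0.03  1.17 -0.23]
[[-0.065 -0.235  0.97 ]
 [ 0.022  0.971  0.237]
 [-0.998  0.037 -0.058]]
tip [640.75467559  32.76924563 213.47172033] shift tip->z95 [118.38795528  -4.1975145    3.59642585]
```

>>> send_rows --pt "0 -4 3.5 0" --pt "12 0 0 0" --pt "20 0 0 0" --pt "20 0 0 0" --pt "20 0 0 0" --pt "15 0 0 0" --pt "0 0 0 0" --pt "0 0 0 0"

```text
t: 15.27
ee_pos: [636.3, 26.1, 84.6]
orientation: [-0.16, 1.623, 0.206]
ft_force: [0.1, 0.3, 0.5]
width: 70.2
```

```bash
cat >> h.py <<'E'
def tipto(c,off=37):
    o,M=st(); tip=o['ee_pos']-off*M[:,0];print('tip',tip.round(1),'shift',(M.T@(np.array(c)-tip)).round(1))
E
python3 - <<'E'
from h import *
tipto([637.5,32,95])
snap('wrist','w10.png')
E
```

```text
t 15.27 p [636.3  26.1  84.6] F [0.1 0.3 0.5] w 70.2 q [ 0.01  0.59  1.61  0.03  1.   -0.24]
[[-0.063 -0.228  0.972]
 [ 0.022  0.973  0.23 ]
 [-0.998  0.036 -0.056]]
tip [638.6  25.2 121.5] shift [26.7  5.9  2. ]
```

View pics/w10.png

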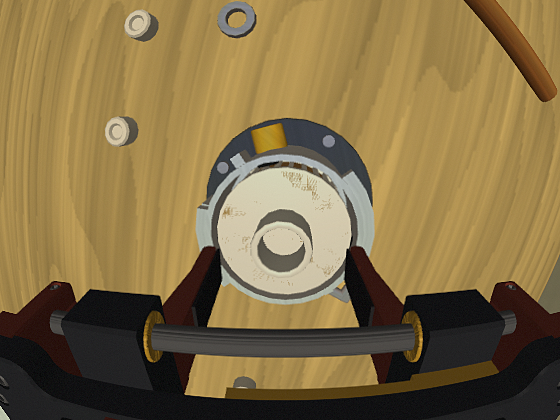

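The ring at (282,247) is centred between the fingers. I correct 6 mm along y, descend and close.

>>> send_rows --pt "0 6 1.5 0" --pt "8 0 0 0" --pt "8 0 0 0" --pt "6 0 0 0" --pt "0 0 0 0" --pt "0 0 0 0"

```text
t: 15.82
ee_pos: [637.4, 33.3, 64.4]
orientation: [-0.16, 1.617, 0.205]
ft_force: [0.3, 0.1, 0.3]
width: 70.0
```

Run:
```python
from h import *
tipto([637.5,32,95])
```

```text
t 15.82 p [637.4  33.3  64.4] F [0.3 0.1 0.3] w 70.0 q [ 0.02  0.62  1.62  0.03  0.96 -0.23]
[[-0.056 -0.228  0.972]
 [ 0.022  0.973  0.23 ]
 [-0.998  0.034 -0.05 ]]
tip [639.5  32.4 101.3] shift [ 6.4 -0.2 -1.7]
```

>>> send_rows --pt "5 0 -1 0" --pt "0 0 0 0" --pt "0 0 0 0" --pt "0 0 0 0" --pt "0 0 0 0" --pt "0 0 0 0" --pt "0 0 0 0" --pt "0 0 0 0" --pt "0 0 0 0" --pt "0 0 0 0" --fingers 0

```text
t: 16.65
ee_pos: [632.9, 32.4, 59.1]
orientation: [-0.16, 1.623, 0.205]
ft_force: [-0.8, -0.1, -0.3]
width: 35.7
```

>>> send_rows --pt "0 0 0 0" --pt "0 0 0 0" --pt "0 0 0 0"

```text
t: 16.9
ee_pos: [632.9, 32.4, 59.1]
orientation: [-0.16, 1.623, 0.205]
ft_force: [-0.5, 0.2, -0.2]
width: 35.9
```

The ring is gripped at 35.9 mm. Now I twist and pull together.

>>> send_rows --pt "0 0 0 0.06" --pt "-2 0 0 0.08" --pt "-3 0 0 0.08" --pt "-3 0 0 0.08" --pt "-3 0 0 0.08" --pt "-3 0 0 0.08" --pt "-3 0 0 0.08" --pt "-3 0 0 0.08"

```text
t: 17.57
ee_pos: [631.8, 31.5, 73.4]
orientation: [0.326, 1.617, -0.32]
ft_force: [2.0, 0.5, -8.1]
width: 34.9
```

Run:
```python
from h import *
st(); print(ctrl.get_obs()['moment'].round(2)); snap('wrist','w11.png')
```

```text
t 17.57 p [631.8  31.5  73.4] F [ 2.   0.5 -8.1] w 34.9 q [0.02 0.6  1.63 0.02 0.98 0.41]
[[-0.068  0.396  0.916]
 [ 0.018  0.918 -0.396]
 [-0.998 -0.01  -0.07 ]]
[ 0.06 -0.55  0.27]
```

View pics/w11.png

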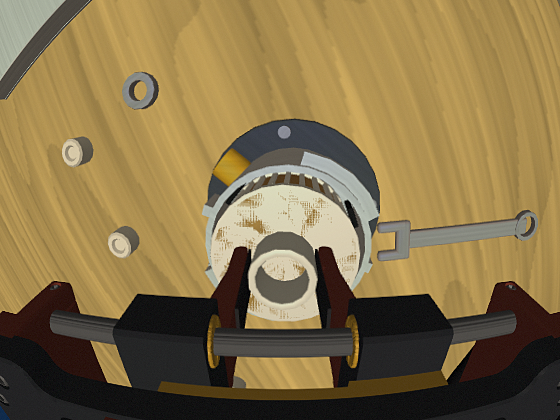

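The cartridge is rising, with its ribbed side now visible above the bowl rim. I continue.

>>> send_rows --pt "-4 0 0 0.08" --pt "-4 0 0 0.08" --pt "-4 0 0 0.08" --pt "-4 0 0 0.08" --pt "-4 0 0 0.08" --pt "-4 0 0 0.08" --pt "-4 0 0 0.08" --pt "-4 0 0 0.08" --pt "-4 0 0 0.08" --pt "-4 0 0 0.08"

```text
t: 18.45
ee_pos: [633.5, 30.5, 104.2]
orientation: [0.935, 1.423, -0.981]
ft_force: [1.5, 0.4, -2.5]
width: 35.0
```

>>> send_rows --pt "-6 0 0 0" --pt "-10 0 0 0" --pt "-15 0 0 0" --pt "-20 0 0 0" --pt "-20 0 0 0" --pt "-20 0 0 0" --pt "0 0 0 0"

```text
t: 19.03
ee_pos: [639.4, 29.0, 200.7]
orientation: [0.918, 1.433, -0.966]
ft_force: [0.2, -0.0, -1.7]
width: 34.9
```

Run:
```python
from h import *
st(); snap('side','s12.png');snap('wrist','w12.png')
```

```text
t 19.03 p [639.4  29.  200.7] F [ 0.2 -0.  -1.7] w 34.9 q [0.02 0.47 1.52 0.02 1.22 1.21]
[[-0.074  0.93   0.359]
 [ 0.016  0.361 -0.932]
 [-0.997 -0.063 -0.041]]
```

View pics/s12.png

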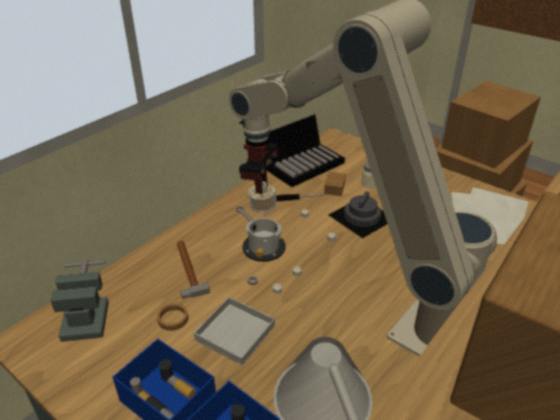

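View pics/w12.png

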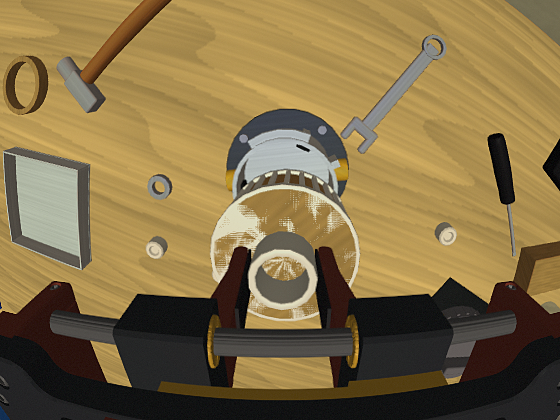

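The cartridge is clear of the bowl, and the wrist view shows the tray at (47,205). I'll measure the tray centre from the scene and wrist views.

Run:
```python
from h import *
d=snap('scene','c12.png')
cv2.imwrite('pics/c12z.png',cv2.resize(d['img'][90:160,260:360,::-1],None,fx=6,fy=6,interpolation=2))
w=dict(np.load('/tmp/wrist.npz'))
cv2.imwrite('pics/w12z.png',cv2.resize(w['img'][135:285,0:120,::-1],None,fx=4,fy=4,interpolation=2))
```

```text
(no output)
```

View pics/w12z.png

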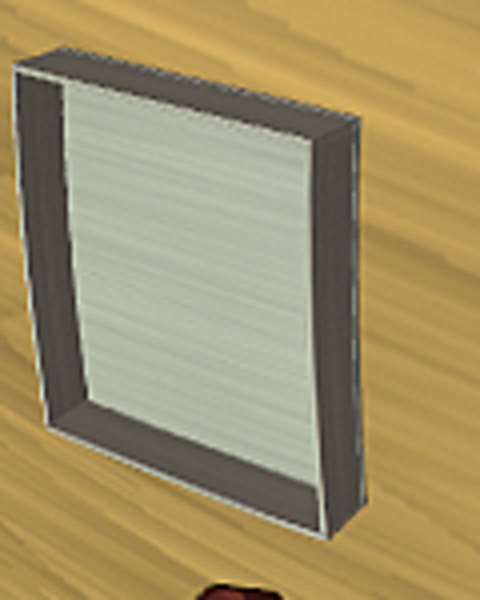

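View pics/c12z.png

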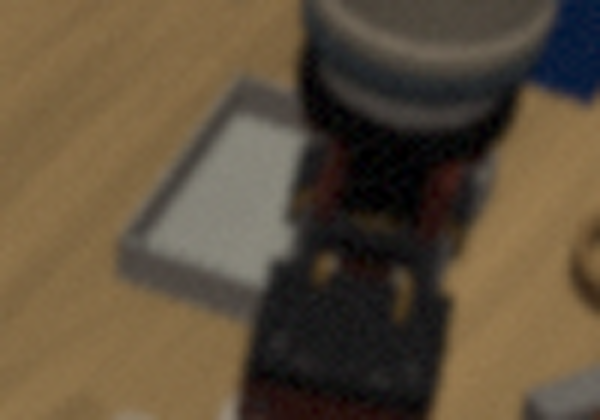

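The tray rim corners in the wrist crop are at about (3.5,151), (78,169.5), (82,269.5) and (12,242) in full pixels.

Run:
```python
from h import *
w=dict(np.load('/tmp/wrist.npz'))
P=np.array([onz(w,u/4,135+v/4,32,True) for u,v in [(14,65),(313,138),(327,538),(48,428)]]);print(P.round(0).tolist(),P.mean(0))
d=dict(np.load('/tmp/scene.npz'))
P=np.array([onz(d,240+u/4,90+v/4,32) for u,v in [(240,52),(410,103),(338,222),(160,165)]]);print(P.round(0).tolist(),P.mean(0))
rel([443,376,190],-69); tipto([443,376,230])
```

```text
[[524.0, 458.0, 32.0], [547.0, 296.0, 32.0], [385.0, 275.0, 32.0], [362.0, 437.0, 32.0]] [454.28911774 366.43905606  32.        ]
[[362.0, 434.0, 32.0], [520.0, 458.0, 32.0], [542.0, 293.0, 32.0], [387.0, 268.0, 32.0]] [452.63585012 363.57005156  32.        ]
now [636.1  29.  195.5] yaw -69.0 tilt [-0.081  0.015] F [-0.9  0.4 -3.9] w 34.7 t 19.18
turn now -0.001
shift at current yaw [  26.5  -54.5 -392.5]
shift after turn [  26.5  -54.2 -392.5]
t 19.18 p [636.1  29.  195.5] F [-0.9  0.4 -3.9] w 34.7 q [0.02 0.47 1.53 0.02 1.22 1.21]
[[-0.081  0.93   0.357]
 [ 0.015  0.36  -0.933]
 [-0.997 -0.07  -0.044]]
tip [639.1  28.4 232.3] shift [  23.7  -57.3 -394.2]
```

The tray centre is (453,365) from two views. I'm moving the cartridge there.

>>> send_rows --pt "0 -2 -15 0" --pt "0 -4 -30 0" --pt "0 -4.5 -34 0" --pt "0 -4.5 -34 0" --pt "0 -4.5 -34 0" --pt "0 -4.5 -34 0" --pt "0 -4.5 -34 0" --pt "0 -4.5 -34 0" --pt "0 -4 -30 0" --pt "0 -2 -15 0"

```text
t: 20.02
ee_pos: [474.4, 297.6, 196.1]
orientation: [0.902, 1.458, -0.992]
ft_force: [0.0, -0.6, -2.3]
width: 35.1
```

Run:
```python
from h import *
tipto([453,365,225])
```

```text
t 20.02 p [474.4 297.6 196.1] F [ 0.  -0.6 -2.3] w 35.1 q [0.5  0.36 1.7  0.07 1.17 1.68]
[[-0.108  0.928  0.356]
 [ 0.009  0.359 -0.933]
 [-0.994 -0.098 -0.047]]
tip [478.4 297.2 232.9] shift [ 11.2   1.5 -71.9]
```

>>> send_rows --pt "3 0 -12 0" --pt "3 0 -18 0" --pt "3 0 -18 0" --pt "2 0 -15 0" --pt "0 0 -6 0" --pt "0 0 0 0" --pt "0 0 0 0"

```text
t: 20.6
ee_pos: [433.0, 367.2, 178.8]
orientation: [0.878, 1.47, -0.997]
ft_force: [0.1, -0.0, -2.5]
width: 35.0
```

Run:
```python
from h import *
tipto([453,365,225])
```

```text
t 20.6 p [433.  367.2 178.8] F [ 0.1 -0.  -2.5] w 35.0 q [0.64 0.4  1.69 0.08 1.15 1.79]
[[-0.125  0.921  0.368]
 [-0.001  0.371 -0.929]
 [-0.992 -0.116 -0.045]]
tip [437.6 367.2 215.5] shift [-11.3  12.3   7.3]
```

>>> send_rows --pt "40 0 0 0" --pt "40 0 0 0" --pt "0 0 0 0" --pt "0 0 0 0"

```text
t: 20.93
ee_pos: [425.1, 365.8, 99.1]
orientation: [0.881, 1.468, -0.995]
ft_force: [-1.0, 0.6, -2.2]
width: 34.9
```

Run:
```python
from h import *
tipto([453,365,225])
```

```text
t 20.93 p [425.1 365.8  99.1] F [-1.   0.6 -2.2] w 34.9 q [0.64 0.49 1.76 0.09 0.99 1.78]
[[-0.121  0.922  0.368]
 [ 0.     0.37  -0.929]
 [-0.993 -0.112 -0.045]]
tip [429.6 365.8 135.8] shift [-91.4  11.3   5.3]
```

The tilt has grown to about 7°, mostly about the jaw axis, so the cartridge can pivot level in the pads when it lands. I shift it over the tray centre.

>>> send_rows --pt "-2 21 9 0" --pt "0 0 0 0" --pt "0 0 0 0"

```text
t: 21.18
ee_pos: [450.1, 364.0, 101.9]
orientation: [0.882, 1.467, -0.996]
ft_force: [0.4, 0.0, -2.4]
width: 34.8
```

Run:
```python
from h import *
tipto([453,365,80])
d=snap('wrist','w13.png')
```

```text
t 21.18 p [450.1 364.  101.9] F [ 0.4  0.  -2.4] w 34.8 q [0.62 0.51 1.72 0.08 1.01 1.76]
[[-0.121  0.923  0.366]
 [ 0.     0.369 -0.929]
 [-0.993 -0.112 -0.045]]
tip [454.6 364.  138.6] shift [58.3  5.5  1.1]
```

View pics/w13.png

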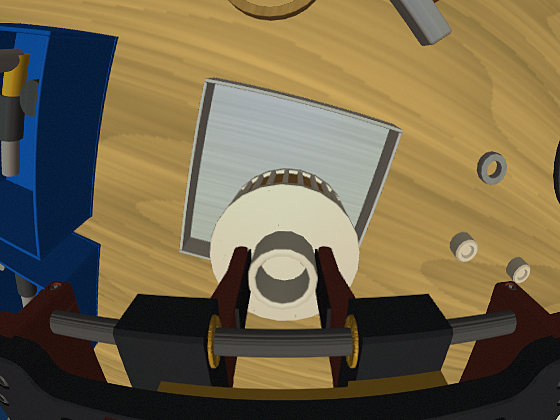

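The wrist view shows the tray ahead and below, with the cartridge over its middle. I'm lowering it.

>>> send_rows --pt "30 4 0.5 0" --pt "20 3 0.5 0" --pt "0 0 0 0" --pt "5 0 0 0" --pt "0 0 0 0"

```text
t: 21.65
ee_pos: [455.9, 368.5, 53.7]
orientation: [0.893, 1.462, -0.985]
ft_force: [-0.1, -0.6, -2.9]
width: 35.0
```

Run:
```python
from h import *
tipto([453,365,64])
d=snap('scene','c14.png');cv2.imwrite('pics/c14z.png',cv2.resize(d['img'][60:170,240:380,::-1],None,fx=5,fy=5,interpolation=2))
d=snap('side','s14.png');cv2.imwrite('pics/s14z.png',cv2.resize(d['img'][240:380,170:310,::-1],None,fx=4,fy=4,interpolation=2))
```

```text
t 21.65 p [455.9 368.5  53.7] F [-0.1 -0.6 -2.9] w 35.0 q [0.62 0.58 1.73 0.09 0.91 1.75]
[[-0.11   0.924  0.366]
 [ 0.008  0.369 -0.93 ]
 [-0.994 -0.099 -0.048]]
tip [459.9 368.2  90.4] shift [27.  -5.   1.7]
```

View pics/s14z.png

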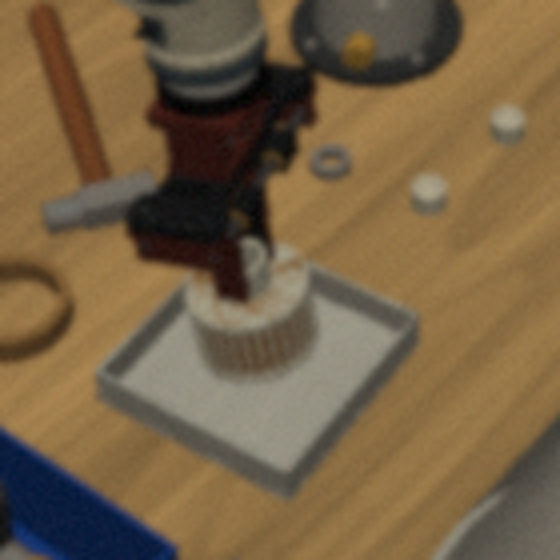

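The cartridge is still about 25 mm above the tray floor and within its walls. I continue down.

>>> send_rows --pt "15 -3 0 0" --pt "0 0 0 0" --pt "4 0 0 0" --pt "0 0 0 0"

```text
t: 22.08
ee_pos: [454.3, 370.1, 40.3]
orientation: [0.9, 1.459, -0.977]
ft_force: [0.0, 0.1, -2.4]
width: 34.6
```

>>> send_rows --pt "2 0 0 0" --pt "0 0 0 0" --pt "2 0 0 0" --pt "0 0 0 0"

```text
t: 22.42
ee_pos: [455.3, 371.1, 38.0]
orientation: [0.902, 1.458, -0.974]
ft_force: [-1.1, -0.8, -3.6]
width: 34.7
```

>>> send_rows --pt "2 0 0 0" --pt "0 0 0 0" --pt "2 0 0 0" --pt "0 0 0 0"

```text
t: 22.75
ee_pos: [455.1, 371.3, 33.8]
orientation: [0.902, 1.458, -0.974]
ft_force: [-0.9, 0.2, -2.2]
width: 34.5
```

>>> send_rows --pt "2 0 3 0" --pt "0 0 0 0" --pt "2 0 2 0" --pt "0 0 0 0"

```text
t: 23.08
ee_pos: [456.1, 366.5, 30.1]
orientation: [0.902, 1.459, -0.975]
ft_force: [1.8, -0.5, -1.0]
width: 34.7
```

>>> send_rows --pt "2 0 0 0" --pt "0 0 0 0" --pt "2 0 0 0" --pt "0 0 0 0"

```text
t: 23.42
ee_pos: [455.5, 366.3, 29.9]
orientation: [0.902, 1.46, -0.976]
ft_force: [1.1, -1.0, -1.6]
width: 34.5
```

Run:
```python
from h import *
tipto([453,365,64])
d=snap('side','s15.png');cv2.imwrite('pics/s15z.png',cv2.resize(d['img'][240:380,170:310,::-1],None,fx=4,fy=4,interpolation=2))
```

```text
t 23.42 p [455.5 366.3  29.9] F [ 1.1 -1.  -1.6] w 34.5 q [0.61 0.61 1.75 0.1  0.86 1.74]
[[-0.102  0.925  0.366]
 [ 0.016  0.369 -0.929]
 [-0.995 -0.089 -0.052]]
tip [459.3 365.7  66.7] shift [ 3.4 -5.8 -1.5]
```

View pics/s15z.png

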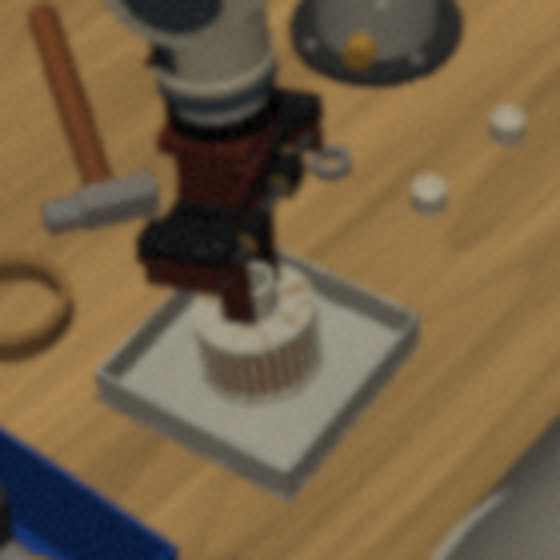

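The cartridge is touching the tray floor. I press a little further to level it, then release.

>>> send_rows --pt "3 0 0 0" --pt "3 0 0 0" --pt "3 0 0 0" --pt "0 0 0 0"

```text
t: 23.8
ee_pos: [452.4, 366.2, 27.2]
orientation: [0.9, 1.464, -0.979]
ft_force: [1.5, 0.1, -1.7]
width: 34.7
```

>>> send_rows --pt "0 0 0 0" --pt "0 0 0 0" --pt "0 0 0 0" --pt "0 0 0 0" --pt "0 0 0 0" --pt "0 0 0 0" --pt "0 0 0 0" --pt "0 0 0 0" --fingers 0.65

```text
t: 24.47
ee_pos: [452.9, 366.5, 26.0]
orientation: [0.901, 1.464, -0.978]
ft_force: [-1.0, 0.3, -0.3]
width: 56.9
```

>>> send_rows --pt "-10 0 0 0" --pt "-20 0 0 0" --pt "-40 0 0 0" --pt "-40 0 0 0" --pt "-40 0 0 0" --pt "0 0 0 0"

```text
t: 24.97
ee_pos: [467.8, 362.7, 181.2]
orientation: [0.895, 1.466, -0.985]
ft_force: [0.9, 0.1, 0.3]
width: 57.2
```

Run:
```python
from h import *
st()
d=snap('side','s16.png');cv2.imwrite('pics/s16z.png',cv2.resize(d['img'][180:380,170:370,::-1],None,fx=3,fy=3,interpolation=2));snap('wrist','w16.png')
```

```text
t 24.97 p [467.8 362.7 181.2] F [0.9 0.1 0.3] w 57.2 q [0.6  0.42 1.65 0.08 1.16 1.76]
[[-0.112  0.924  0.365]
 [ 0.011  0.369 -0.93 ]
 [-0.994 -0.1   -0.052]]
```

View pics/s16z.png

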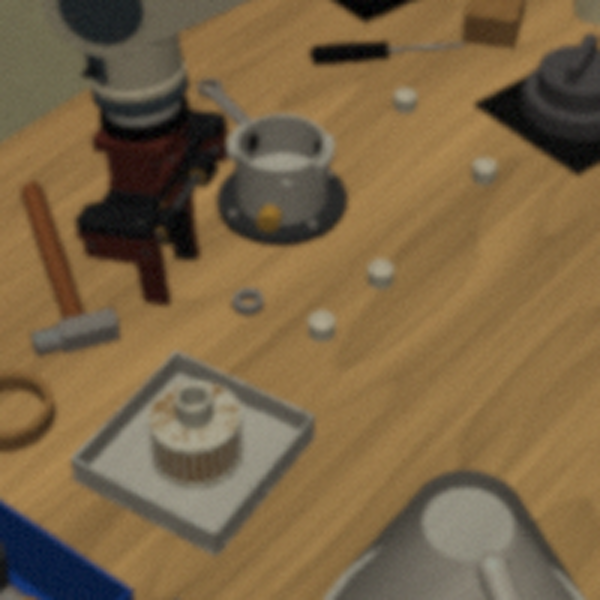

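View pics/w16.png

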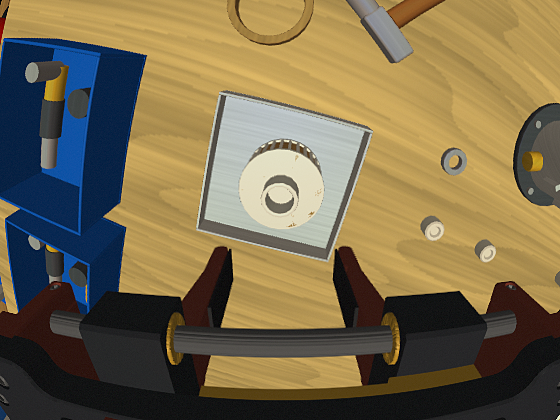

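The cartridge stands upright near the tray's centre. Next are the tablets. I'll measure them from this wrist view, where the nearest ones are at (433,229) and (486,250).

```bash
cat >> h.py <<'E'
def tabs(d,fish=True,z=20,zoom=None):
    hsv=cv2.cvtColor(d['img'],cv2.COLOR_RGB2HSV)
    m=((hsv[...,1]<75)&(hsv[...,2]>150)).astype(np.uint8)
    m=cv2.morphologyEx(m,cv2.MORPH_CLOSE,np.ones((3,3)))
    cn,_=cv2.findContours(m,0,2)
    for c in cn:
        A=cv2.contourArea(c)
        if 60<A<3500:
            (u,v),r=cv2.minEnclosingCircle(c)
            if A/(np.pi*r*r+1)<0.55: continue
            M=cv2.moments(c);u,v=M['m10']/M['m00'],M['m01']/M['m00']
            p=onz(d,u,v,z,fish); p2=onz(d,u+r,v,z,fish)
            if 300<p[0]<950: print('px',round(u),round(v),'r',round(r,1),'->',p.round(1),'diam',round(2*np.linalg.norm(p2-p),1))
E
python3 - <<'E'
from h import *
tabs(dict(np.load('/tmp/wrist.npz')))
tipto([467,163,90])
E
```

```text
px 487 253 r 9.3 -> [469.6  64.4  20. ] diam 34.3
px 434 231 r 10.4 -> [467.8 165.5  20. ] diam 30.2
t 25.07 p [464.6 360.8 175.5] F [-0.8 -0.   0. ] w 57.0 q [0.6  0.43 1.65 0.08 1.15 1.76]
[[-0.118  0.923  0.365]
 [ 0.007  0.368 -0.93 ]
 [-0.993 -0.108 -0.05 ]]
tip [469.  360.5 212.3] shift [120.3 -61.4 189. ]
```

>>> send_rows --pt "0 -12 38 0" --pt "0 -12 38 0" --pt "0 -12 38 0" --pt "0 -12 38 0" --pt "0 -12 38 0" --pt "0 0 0 0" --pt "0 0 0 0"

```text
t: 25.65
ee_pos: [471.6, 153.8, 164.6]
orientation: [0.878, 1.479, -0.997]
ft_force: [-0.1, 0.2, -0.0]
width: 56.9
```

Run:
```python
from h import *
tipto([467.5,164,6])
d=snap('wrist','w17.png');tabs(d)
```

```text
t 25.65 p [471.6 153.8 164.6] F [-0.1  0.2 -0. ] w 56.9 q [0.27 0.33 1.84 0.04 1.1  1.43]
[[-0.131  0.92   0.369]
 [ 0.003  0.372 -0.928]
 [-0.991 -0.121 -0.051]]
tip [476.4 153.6 201.3] shift [194.8  19.2  -2.8]
px 499 253 r 9.3 -> [ 484.5 -151.2   20. ] diam 34.9
px 363 205 r 11.9 -> [469.4  63.5  20. ] diam 27.5
px 279 173 r 12.7 -> [467.6 164.6  20. ] diam 27.2
```

View pics/w17.png

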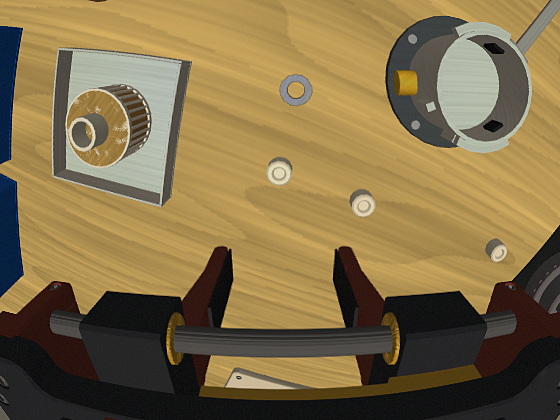

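Tablets stand at (467.6,164.6), (469,63.5) and (484,-151). Small downward steps seem to reduce the tilt, so I'll descend in small rows.

>>> send_rows --pt "8 1.5 0 0" --pt "8 1 0 0" --pt "8 1 0 0" --pt "8 1 0 0" --pt "8 1 0 0" --pt "8 1 0 0" --pt "8 1 0 0" --pt "8 1 0 0" --pt "8 1 0 0" --pt "8 1 0 0"

```text
t: 26.53
ee_pos: [468.4, 164.2, 73.7]
orientation: [0.869, 1.484, -0.993]
ft_force: [0.5, -0.3, -0.8]
width: 56.9
```

Run:
```python
from h import *
tipto([467.5,164.5,6])
```

```text
t 26.53 p [468.4 164.2  73.7] F [ 0.5 -0.3 -0.8] w 56.9 q [0.29 0.47 1.89 0.05 0.91 1.43]
[[-0.134  0.916  0.377]
 [ 0.001  0.381 -0.925]
 [-0.991 -0.124 -0.052]]
tip [473.4 164.1 110.4] shift [104.2   7.7   2.9]
```

>>> send_rows --pt "30 2 1 0" --pt "30 2 1 0" --pt "25 2 0 0" --pt "0 0 0 0" --pt "0 0 0 0"

```text
t: 26.95
ee_pos: [464.2, 164.8, -16.6]
orientation: [0.87, 1.482, -0.992]
ft_force: [-0.1, 1.2, 0.3]
width: 57.1
```

Run:
```python
from h import *
tipto([467.5,164.5,8])
d=snap('wrist','w18.png')
```

```text
t 26.95 p [464.2 164.8 -16.6] F [-0.1  1.2  0.3] w 57.1 q [0.29 0.62 1.92 0.06 0.73 1.42]
[[-0.132  0.917  0.377]
 [ 0.002  0.38  -0.925]
 [-0.991 -0.122 -0.052]]
tip [469.1 164.8  20.1] shift [12.2 -0.1  0.3]
```

View pics/w18.png

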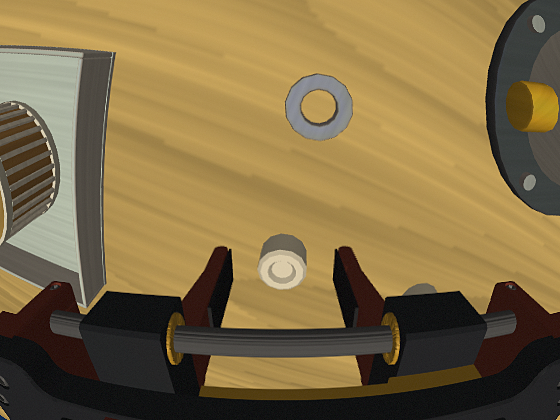

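The tablet at (282,262) is centred between the fingers. I descend 12 mm and close.

>>> send_rows --pt "6 0 0 0" --pt "5 0 0 0" --pt "0 0 0 0"

```text
t: 27.25
ee_pos: [465.1, 165.4, -25.1]
orientation: [0.873, 1.479, -0.988]
ft_force: [0.4, 1.1, -0.1]
width: 57.2
```

>>> send_rows --pt "0 0 0 0" --pt "0 0 0 0" --pt "0 0 0 0" --pt "0 0 0 0" --pt "0 0 0 0" --pt "0 0 0 0" --pt "0 0 0 0" --pt "0 0 0 0" --fingers 0

```text
t: 27.92
ee_pos: [467.6, 166.1, -22.3]
orientation: [0.877, 1.475, -0.984]
ft_force: [-0.0, 0.1, -0.0]
width: 27.0
```

>>> send_rows --pt "-10 0 0 0" --pt "-30 0 0 0" --pt "-40 0 0 0" --pt "-40 0 0 0" --pt "-30 0 0 0" --pt "0 0 0 0"

```text
t: 28.42
ee_pos: [484.3, 164.5, 133.4]
orientation: [0.872, 1.48, -0.99]
ft_force: [1.1, 1.1, 0.5]
width: 26.8
```

Run:
```python
from h import *
tipto([622,44,150])
d=snap('wrist','w19.png')
```

```text
t 28.42 p [484.3 164.5 133.4] F [1.1 1.1 0.5] w 26.8 q [0.28 0.39 1.83 0.04 1.04 1.44]
[[-0.129  0.917  0.377]
 [ 0.002  0.38  -0.925]
 [-0.992 -0.119 -0.051]]
tip [489.1 164.5 170.1] shift [  2.5  78.5 162.5]
```

View pics/w19.png

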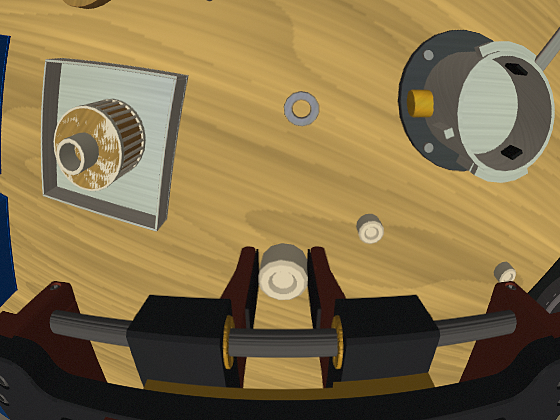

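The tablet is held at (283,272). I'm carrying it over the bowl.

>>> send_rows --pt "-2 10 20 0" --pt "-2 18 36 0" --pt "-2 18 36 0" --pt "-2 18 36 0" --pt "-2 14 34 0" --pt "0 0 0 0" --pt "0 0 0 0"

```text
t: 29.05
ee_pos: [615.5, 39.0, 117.0]
orientation: [0.863, 1.49, -0.994]
ft_force: [0.1, 0.5, 0.1]
width: 26.6
```

Run:
```python
from h import *
tipto([622,44,80])
```

```text
t 29.05 p [615.5  39.  117. ] F [0.1 0.5 0.1] w 26.6 q [0.04 0.56 1.58 0.01 1.14 1.21]
[[-0.141  0.914  0.38 ]
 [ 0.     0.383 -0.924]
 [-0.99  -0.13  -0.055]]
tip [620.7  39.  153.6] shift [72.7 12.7 -0.1]
```

Run:
```python
from h import *
tipto([621,25,80])
```

```text
t 29.05 p [615.5  39.  117. ] F [0.1 0.5 0.1] w 26.6 q [0.04 0.56 1.58 0.01 1.14 1.21]
[[-0.141  0.914  0.38 ]
 [ 0.     0.383 -0.924]
 [-0.99  -0.13  -0.055]]
tip [620.7  39.  153.6] shift [72.8  4.5 17.1]
```

>>> send_rows --pt "0 2 17 0" --pt "20 2 0 0" --pt "0 0 0 0" --pt "0 0 0 0"

```text
t: 29.38
ee_pos: [619.9, 23.7, 92.4]
orientation: [0.86, 1.496, -0.997]
ft_force: [1.2, 0.8, -0.3]
width: 27.1
```

Run:
```python
from h import *
tipto([621,25,80])
snap('wrist','w20.png')
```

```text
t 29.38 p [619.9  23.7  92.4] F [ 1.2  0.8 -0.3] w 27.1 q [0.02 0.6  1.58 0.   1.11 1.19]
[[-0.147  0.913  0.381]
 [-0.     0.385 -0.923]
 [-0.989 -0.136 -0.057]]
tip [625.3  23.7 129. ] shift [49.1  3.2 -0.1]
```

View pics/w20.png

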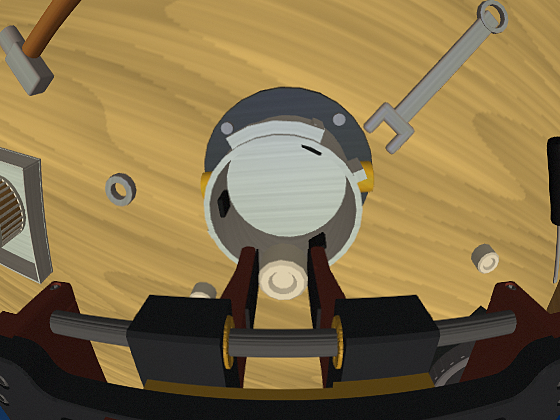

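The tablet is over the bowl's near side. I lower it in and release.

>>> send_rows --pt "20 1.5 0 0" --pt "20 1.5 0 0" --pt "5 0 0 0" --pt "0 0 0 0"

```text
t: 29.77
ee_pos: [616.2, 26.4, 49.7]
orientation: [0.858, 1.495, -0.993]
ft_force: [0.2, -0.1, 0.6]
width: 27.1
```

Run:
```python
from h import *
tipto([621,25,80])
```

```text
t 29.77 p [616.2  26.4  49.7] F [ 0.2 -0.1  0.6] w 27.1 q [0.02 0.65 1.61 0.   1.03 1.19]
[[-0.144  0.912  0.384]
 [-0.     0.388 -0.922]
 [-0.99  -0.133 -0.056]]
tip [621.5  26.5  86.3] shift [ 6.3 -0.2  1.5]
```

>>> send_rows --pt "5 0 1 0" --pt "0 0 0 0"

```text
t: 29.93
ee_pos: [616.3, 26.0, 46.0]
orientation: [0.858, 1.494, -0.992]
ft_force: [0.1, 0.1, 0.0]
width: 27.0
```

>>> send_rows --pt "0 0 0 0" --pt "0 0 0 0" --pt "0 0 0 0" --pt "0 0 0 0" --pt "0 0 0 0" --fingers 0.43

```text
t: 30.35
ee_pos: [618.7, 26.0, 49.5]
orientation: [0.86, 1.49, -0.989]
ft_force: [0.3, -0.0, -0.2]
width: 37.5
```

>>> send_rows --pt "-15 0 0 0" --pt "-35 0 0 0" --pt "-40 0 0 0" --pt "-20 0 0 0" --pt "0 0 0 0"

```text
t: 30.77
ee_pos: [632.6, 25.9, 160.9]
orientation: [0.857, 1.494, -0.992]
ft_force: [1.4, 0.3, 0.9]
width: 37.8
```

Run:
```python
from h import *
tipto([469,63.5,100])
d=snap('wrist','w21.png');tabs(d)
```

```text
t 30.77 p [632.6  25.9 160.9] F [1.4 0.3 0.9] w 37.8 q [0.02 0.54 1.51 0.   1.24 1.19]
[[-0.144  0.912  0.385]
 [-0.001  0.389 -0.921]
 [-0.99  -0.133 -0.055]]
tip [637.9  25.9 197.5] shift [ 120.8 -126.4  -94.2]
px 212 273 r 9.7 -> [470.1  63.6  20. ] diam 25.9
px 459 241 r 10.3 -> [ 640.3 -202.6   20. ] diam 31.4
```

View pics/w21.png

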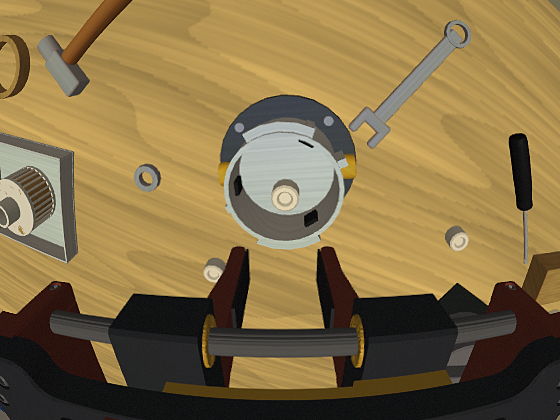

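The first tablet is in the bowl at (285,198). Next is the one at (470,63.6).

>>> send_rows --pt "0 -32 -23 0" --pt "0 -32 -24 0" --pt "0 -32 -24 0" --pt "0 -30 -23 0" --pt "0 0 0 0" --pt "0 0 0 0" --fingers 0.65

```text
t: 31.32
ee_pos: [468.2, 63.4, 171.5]
orientation: [0.852, 1.505, -1.002]
ft_force: [-0.4, 0.4, -0.7]
width: 57.5
```

Run:
```python
from h import *
tipto([470,63.5,10])
d=snap('wrist','w22.png');tabs(d)
```

```text
t 31.32 p [468.2  63.4 171.5] F [-0.4  0.4 -0.7] w 57.5 q [0.1  0.3  1.86 0.02 1.13 1.26]
[[-0.158  0.91   0.382]
 [-0.002  0.387 -0.922]
 [-0.987 -0.147 -0.06 ]]
tip [474.1  63.5 208. ] shift [196.2  25.4  10.2]
px 453 226 r 10.4 -> [ 484.6 -151.5   20. ] diam 31.0
px 291 167 r 12.4 -> [469.3  63.1  20. ] diam 26.8
px 540 139 r 10.4 -> [ 639.6 -202.4   20. ] diam 38.7
```

The tilt has grown to 9°. Abrupt downward stops earlier reduced it, so I'll descend in stop-and-go steps.

>>> send_rows --pt "30 4 2 0" --pt "0 0 0 0" --pt "0 0 0 0" --pt "30 4 1 0" --pt "0 0 0 0" --pt "0 0 0 0" --pt "30 4 1 0" --pt "0 0 0 0" --pt "0 0 0 0"

```text
t: 32.12
ee_pos: [476.0, 63.2, 82.5]
orientation: [0.856, 1.501, -1.002]
ft_force: [0.6, 0.0, 0.6]
width: 56.8
```

Run:
```python
from h import *
tipto([469.5,63.5,10])
```

```text
t 32.12 p [476.   63.2  82.5] F [0.6 0.  0.6] w 56.8 q [0.1  0.45 1.91 0.02 0.95 1.26]
[[-0.154  0.912  0.38 ]
 [-0.001  0.385 -0.923]
 [-0.988 -0.143 -0.058]]
tip [481.7  63.2 119.1] shift [109.7   4.5   1.5]
```

>>> send_rows --pt "40 1 0.5 0" --pt "40 1 0.5 0" --pt "12 0 0 0" --pt "0 0 0 0" --pt "0 0 0 0"

```text
t: 32.53
ee_pos: [474.1, 63.6, -1.6]
orientation: [0.864, 1.489, -0.992]
ft_force: [-0.0, -0.2, 0.0]
width: 57.2
```

Run:
```python
from h import *
tipto([469.5,63.5,8])
snap('wrist','w23.png')
```

```text
t 32.53 p [474.1  63.6  -1.6] F [-0.  -0.2  0. ] w 57.2 q [0.1  0.58 1.95 0.02 0.75 1.26]
[[-0.139  0.914  0.381]
 [ 0.001  0.384 -0.923]
 [-0.99  -0.128 -0.054]]
tip [479.2  63.6  35.1] shift [28.2 -5.5 -2.2]
```

View pics/w23.png

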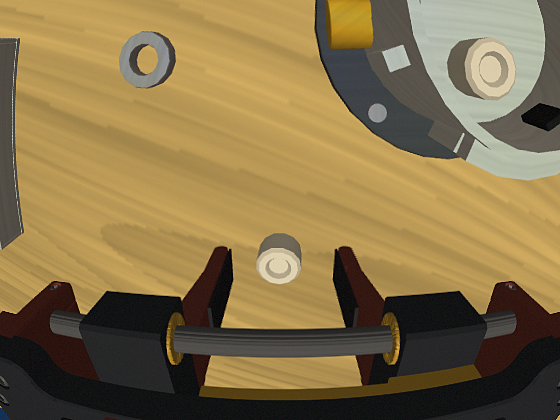

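Fast descents with an abrupt stop do reduce the tilt. I continue down to the tablet at (279,258).

>>> send_rows --pt "14 -4 -2 0" --pt "12 -1 0 0" --pt "0 0 0 0" --pt "0 0 0 0"

```text
t: 32.92
ee_pos: [472.3, 64.1, -20.6]
orientation: [0.87, 1.479, -0.984]
ft_force: [0.5, 0.5, 0.8]
width: 57.3
```

Run:
```python
from h import *
tipto([469.5,63.5,8])
```

```text
t 32.92 p [472.3  64.1 -20.6] F [0.5 0.5 0.8] w 57.3 q [0.1  0.61 1.96 0.02 0.69 1.26]
[[-0.126  0.916  0.381]
 [ 0.002  0.385 -0.923]
 [-0.992 -0.115 -0.05 ]]
tip [476.9  64.1  16.1] shift [ 9.  -6.1 -1.9]
```

>>> send_rows --pt "9 -6 -1.5 0" --pt "0 0 0 0" --pt "0 0 0 0" --pt "0 0 0 0"

```text
t: 33.25
ee_pos: [466.4, 63.3, -27.4]
orientation: [0.871, 1.476, -0.982]
ft_force: [-0.2, 0.1, 0.9]
width: 57.1
```

>>> send_rows --pt "0 0 0 0" --pt "0 0 0 0" --pt "0 0 0 0" --pt "0 0 0 0" --pt "0 0 0 0" --pt "0 0 0 0" --pt "0 0 0 0" --pt "0 0 0 0" --fingers 0

```text
t: 33.92
ee_pos: [467.1, 63.3, -26.9]
orientation: [0.872, 1.475, -0.981]
ft_force: [-0.0, -0.9, 0.4]
width: 27.3
```

>>> send_rows --pt "-40 0 0 0" --pt "-40 0 0 0" --pt "-40 0 0 0" --pt "-30 0 0 0" --pt "0 0 0 0"

```text
t: 34.33
ee_pos: [482.5, 62.6, 123.3]
orientation: [0.866, 1.486, -0.99]
ft_force: [1.8, 0.2, 0.2]
width: 27.4
```

Run:
```python
from h import *
tipto([654.5,39,150])
d=snap('wrist','w24.png');tabs(d)
```

```text
t 34.33 p [482.5  62.6 123.3] F [1.8 0.2 0.2] w 27.4 q [0.09 0.38 1.88 0.02 1.01 1.26]
[[-0.135  0.915  0.381]
 [ 0.001  0.385 -0.923]
 [-0.991 -0.124 -0.053]]
tip [487.5  62.6 159.9] shift [-12.7 144.9  85.9]
px 282 281 r 25.2 -> [377.3  24.8  20. ] diam 55.9
px 460 258 r 11.1 -> [ 484.6 -151.3   20. ] diam 31.3
```

View pics/w24.png

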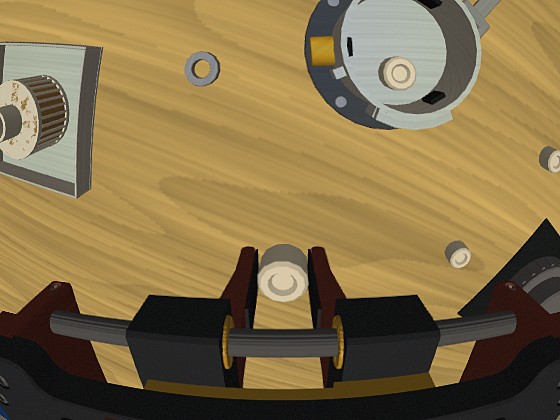

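>>> send_rows --pt "-3 32 19 0" --pt "-4 36 21 0" --pt "-4 36 21 0" --pt "-2 36 21 0" --pt "0 0 0 0" --pt "0 0 0 0"

```text
t: 34.88
ee_pos: [639.1, 39.5, 101.0]
orientation: [0.858, 1.5, -0.999]
ft_force: [-1.0, 0.1, 0.1]
width: 27.2
```

Run:
```python
from h import *
tipto([654.5,39,80])
d=snap('wrist','w25.png')
tabs(d,z=58)
```

```text
t 34.88 p [639.1  39.5 101. ] F [-1.   0.1  0.1] w 27.2 q [0.04 0.62 1.52 0.01 1.15 1.21]
[[-0.151  0.912  0.381]
 [-0.     0.385 -0.923]
 [-0.989 -0.139 -0.058]]
tip [644.7  39.5 137.6] shift [55.5 16.8  7.5]
px 484 275 r 11.7 -> [ 655.7 -162.9   58. ] diam 30.1
px 283 281 r 27.7 -> [576.1  15.1  58. ] diam 48.9
```

View pics/w25.png

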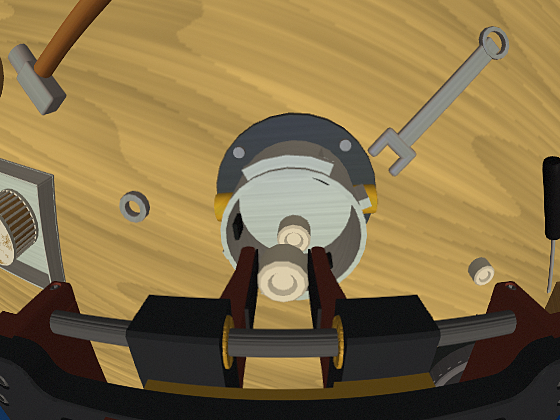

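Run:
```python
from h import *
d=dict(np.load('/tmp/wrist.npz'));print(onz(d,294,238,57,True))
tipto([658,41,80])
```

```text
[620.53301045  24.13497374  57.        ]
t 34.93 p [638.6  39.4 100.9] F [ 0.8 -0.2 -0.4] w 27.0 q [0.04 0.62 1.53 0.01 1.15 1.21]
[[-0.151  0.912  0.381]
 [-0.     0.386 -0.923]
 [-0.988 -0.14  -0.058]]
tip [644.2  39.4 137.4] shift [54.7 21.2  7.2]
```

Tablet 1 lies at (620.5,24). The second goes to the opposite side, at (656,40).

>>> send_rows --pt "0 17 7 0" --pt "0 0 0 0" --pt "25 1 0 0" --pt "25 1 0 0" --pt "0 0 0 0" --pt "0 0 0 0"

```text
t: 35.43
ee_pos: [640.5, 41.4, 44.2]
orientation: [0.852, 1.509, -1.004]
ft_force: [-0.6, -0.0, 0.1]
width: 27.1
```

Run:
```python
from h import *
tipto([656,40,78])
```

```text
t 35.43 p [640.5  41.4  44.2] F [-0.6 -0.   0.1] w 27.1 q [0.04 0.7  1.53 0.01 1.07 1.21]
[[-0.162  0.91   0.382]
 [-0.001  0.387 -0.922]
 [-0.987 -0.149 -0.062]]
tip [646.5  41.4  80.7] shift [1.2 8.6 5.1]
```

>>> send_rows --pt "0 7 5 0" --pt "0 0 0 0" --pt "0 0 0 0"

```text
t: 35.68
ee_pos: [648.3, 39.7, 45.3]
orientation: [0.852, 1.509, -1.003]
ft_force: [-0.1, 0.5, -0.7]
width: 27.3
```

>>> send_rows --pt "0 0 0 0" --pt "0 0 0 0" --pt "0 0 0 0" --pt "0 0 0 0" --pt "0 0 0 0" --fingers 0.43

```text
t: 36.1
ee_pos: [651.1, 39.6, 49.1]
orientation: [0.854, 1.504, -1.0]
ft_force: [0.4, -0.7, 0.4]
width: 37.7
```

>>> send_rows --pt "-20 0 0 0" --pt "-40 0 0 0" --pt "-40 0 0 0" --pt "0 0 0 0"

```text
t: 36.43
ee_pos: [664.6, 39.6, 148.5]
orientation: [0.851, 1.51, -1.005]
ft_force: [0.5, 0.3, -0.4]
width: 38.1
```

Run:
```python
from h import *
tipto([640,-202.5,150])
d=snap('wrist','w26.png');tabs(d)
```

```text
t 36.43 p [664.6  39.6 148.5] F [ 0.5  0.3 -0.4] w 38.1 q [0.04 0.61 1.42 0.01 1.28 1.21]
[[-0.163  0.91   0.382]
 [-0.001  0.387 -0.922]
 [-0.987 -0.151 -0.063]]
tip [670.6  39.6 185. ] shift [  39.7 -116.3  213.7]
px 457 267 r 10.4 -> [ 640.6 -202.3   20. ] diam 32.2
```

View pics/w26.png

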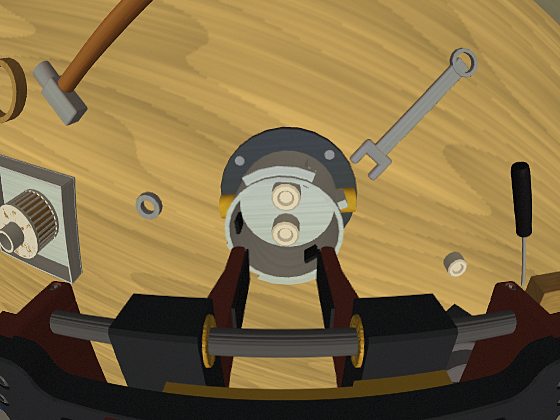

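Two tablets are in the bowl, at (285,197) and (285,235). Before going for the one at (640.5,-202) I check its clearance from the driver, whose tip is at (523,282).

Run:
```python
from h import *
d=dict(np.load('/tmp/wrist.npz'))
for uv in [(523,282),(524,235),(521,165)]: print(onz(d,*uv,8,True).round(0))
```

```text
[ 656. -349.    8.]
[ 719. -283.    8.]
[ 792. -208.    8.]
```

>>> send_rows --pt "0 -20 36 0" --pt "0 -20 36 0" --pt "0 -20 36 0" --pt "0 -20 36 0" --pt "0 -20 36 0" --pt "0 -14 30 0" --pt "0 0 0 0" --pt "0 0 0 0" --fingers 0.65

```text
t: 37.15
ee_pos: [634.6, -204.1, 142.6]
orientation: [0.844, 1.522, -1.004]
ft_force: [-0.1, 0.7, -0.2]
width: 57.3
```

Run:
```python
from h import *
tipto([640.5,-202.5,8])
d=snap('wrist','w27.png');tabs(d)
```

```text
t 37.15 p [ 634.6 -204.1  142.6] F [-0.1  0.7 -0.2] w 57.3 q [-0.3   0.62  1.42 -0.05  1.27  0.88]
[[-0.173  0.906  0.387]
 [ 0.001  0.393 -0.92 ]
 [-0.985 -0.159 -0.069]]
tip [ 641.  -204.2  179. ] shift [168.5  27.4  10. ]
px 200 264 r 9.0 -> [ 485.7 -148.8   20. ] diam 23.3
px 292 171 r 13.6 -> [ 640.3 -203.5   20. ] diam 27.0
```

View pics/w27.png

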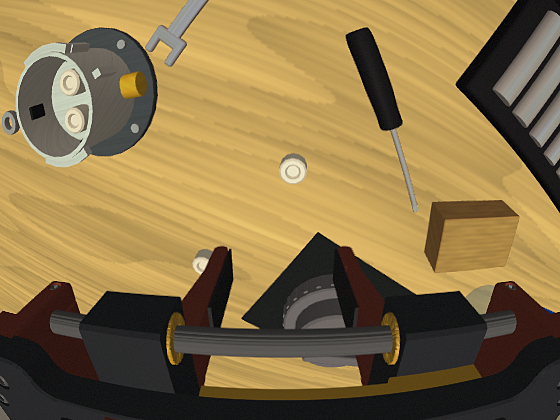

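The tablet at (292,171) is clear of the driver. I descend.

>>> send_rows --pt "40 6 2 0" --pt "40 6 2 0" --pt "0 0 0 0" --pt "40 6 2 0" --pt "0 0 0 0" --pt "0 0 0 0"

```text
t: 37.7
ee_pos: [635.5, -195.8, 26.8]
orientation: [0.839, 1.523, -0.998]
ft_force: [0.6, -0.2, 0.8]
width: 56.8
```

Run:
```python
from h import *
tipto([640.4,-203.2,9])
snap('wrist','w28.png')
```

```text
t 37.7 p [ 635.5 -195.8   26.8] F [ 0.6 -0.2  0.8] w 56.8 q [-0.29  0.75  1.47 -0.06  1.08  0.9 ]
[[-0.172  0.903  0.393]
 [ 0.     0.399 -0.917]
 [-0.985 -0.158 -0.069]]
tip [ 641.9 -195.8   63.2] shift [53.7  4.3  9.9]
```

View pics/w28.png

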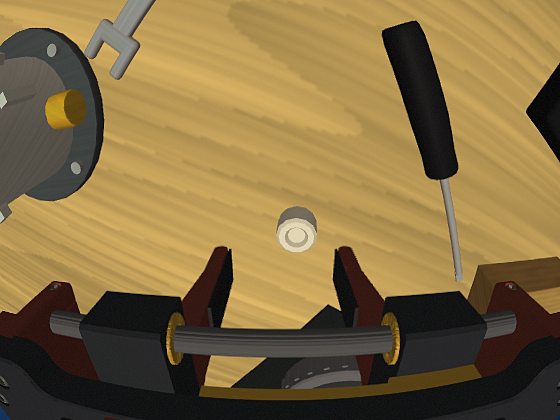

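>>> send_rows --pt "0 2 9 0" --pt "25 2 0 0" --pt "20 1 0 0" --pt "0 0 0 0" --pt "0 0 0 0"

```text
t: 38.17
ee_pos: [645.3, -204.5, -6.9]
orientation: [0.839, 1.507, -0.991]
ft_force: [0.6, -0.5, 0.8]
width: 57.0
```

Run:
```python
from h import *
tipto([640.4,-203.2,9])
```

```text
t 38.17 p [ 645.3 -204.5   -6.9] F [ 0.6 -0.5  0.8] w 57.0 q [-0.3   0.8   1.46 -0.06  1.03  0.89]
[[-0.156  0.905  0.397]
 [-0.006  0.401 -0.916]
 [-0.988 -0.145 -0.058]]
tip [ 651.  -204.2   29.7] shift [22.1 -6.2 -4. ]
```

>>> send_rows --pt "10 -7 -3.5 0" --pt "0 0 0 0" --pt "9 -2 0 0" --pt "0 0 0 0" --pt "0 0 0 0"

```text
t: 38.58
ee_pos: [636.2, -207.0, -18.3]
orientation: [0.841, 1.497, -0.988]
ft_force: [-0.6, -1.1, -0.5]
width: 57.0
```

Run:
```python
from h import *
tipto([640.4,-203.2,9])
d=snap('wrist','w29.png')
```

```text
t 38.58 p [ 636.2 -207.   -18.3] F [-0.6 -1.1 -0.5] w 57.0 q [-0.31  0.8   1.49 -0.06  0.99  0.89]
[[-0.147  0.906  0.397]
 [-0.009  0.4   -0.916]
 [-0.989 -0.138 -0.051]]
tip [ 641.7 -206.7   18.2] shift [ 9.3  1.6 -3.3]
```

View pics/w29.png

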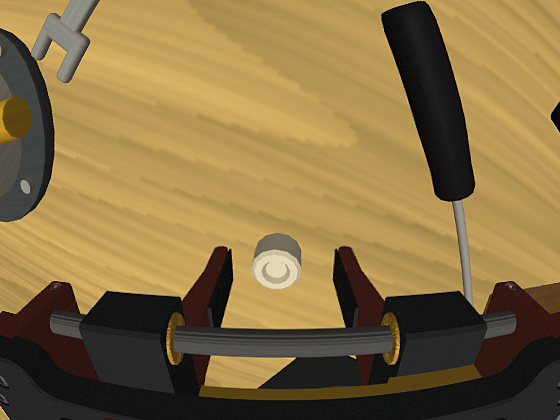

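>>> send_rows --pt "9 1 -3 0" --pt "0 0 0 0" --pt "0 0 0 0"

```text
t: 38.88
ee_pos: [634.4, -203.7, -28.0]
orientation: [0.841, 1.498, -0.988]
ft_force: [-0.2, -0.0, 0.5]
width: 57.3
```

>>> send_rows --pt "0 0 0 0" --pt "0 0 0 0" --pt "0 0 0 0" --pt "0 0 0 0" --pt "0 0 0 0" --pt "0 0 0 0" --pt "0 0 0 0" --pt "0 0 0 0" --fingers 0

```text
t: 39.55
ee_pos: [634.5, -203.4, -28.3]
orientation: [0.84, 1.498, -0.988]
ft_force: [0.0, 0.5, 0.1]
width: 26.9
```

>>> send_rows --pt "-40 0 0 0" --pt "-40 0 0 0" --pt "-40 0 0 0" --pt "-30 0 0 0" --pt "0 0 0 0"

```text
t: 39.97
ee_pos: [654.3, -201.3, 121.8]
orientation: [0.84, 1.508, -0.991]
ft_force: [0.1, 0.5, 0.3]
width: 27.1
```

Run:
```python
from h import *
tipto([635,5,150])
d=snap('wrist','w30.png');tabs(d)
```

```text
t 39.97 p [ 654.3 -201.3  121.8] F [0.1 0.5 0.3] w 27.1 q [-0.29  0.66  1.4  -0.05  1.23  0.89]
[[-0.157  0.905  0.396]
 [-0.005  0.4   -0.916]
 [-0.988 -0.146 -0.058]]
tip [ 660.2 -201.1  158.3] shift [  11.1   61.  -198.4]
px 194 290 r 11.2 -> [ 485.7 -152.8   20. ] diam 28.9
px 282 280 r 25.7 -> [ 548.1 -240.9   20. ] diam 57.1
```

View pics/w30.png

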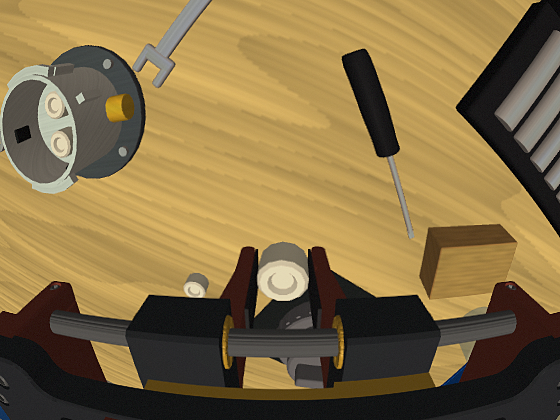

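>>> send_rows --pt "-2 13 -36 0" --pt "-2 13 -36 0" --pt "-2 13 -36 0" --pt "-2 13 -36 0" --pt "-2 13 -36 0" --pt "0 0 0 0" --pt "0 0 0 0"

```text
t: 40.6
ee_pos: [635.7, -4.7, 122.1]
orientation: [0.84, 1.517, -1.002]
ft_force: [-0.9, -0.5, -1.0]
width: 27.2
```

Run:
```python
from h import *
tipto([647,10,94])
d=snap('wrist','w31.png')
```

```text
t 40.6 p [635.7  -4.7 122.1] F [-0.9 -0.5 -1. ] w 27.2 q [-0.02  0.6   1.51 -0.01  1.2   1.15]
[[-0.169  0.905  0.39 ]
 [-0.004  0.396 -0.918]
 [-0.986 -0.157 -0.063]]
tip [642.   -4.5 158.6] shift [62.8 20.4 -7.3]
```

View pics/w31.png

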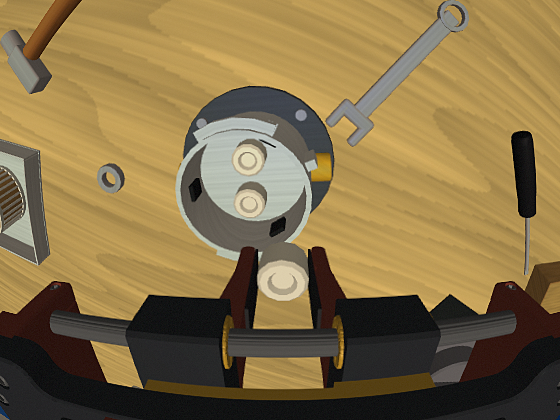

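>>> send_rows --pt "0 11 -7 0" --pt "20 3 0 0" --pt "20 3 0 0" --pt "0 0 0 0" --pt "0 0 0 0"

```text
t: 41.07
ee_pos: [643.2, 5.6, 76.8]
orientation: [0.845, 1.517, -1.007]
ft_force: [-0.3, 0.5, 1.2]
width: 27.3
```

Run:
```python
from h import *
tipto([647,10,94])
d=snap('wrist','w32.png')
```

```text
t 41.07 p [643.2   5.6  76.8] F [-0.3  0.5  1.2] w 27.3 q [-0.01  0.66  1.51 -0.    1.14  1.16]
[[-0.171  0.907  0.384]
 [-0.002  0.39  -0.921]
 [-0.985 -0.158 -0.064]]
tip [649.5   5.7 113.3] shift [19.4  2.4 -3.7]
```

View pics/w32.png

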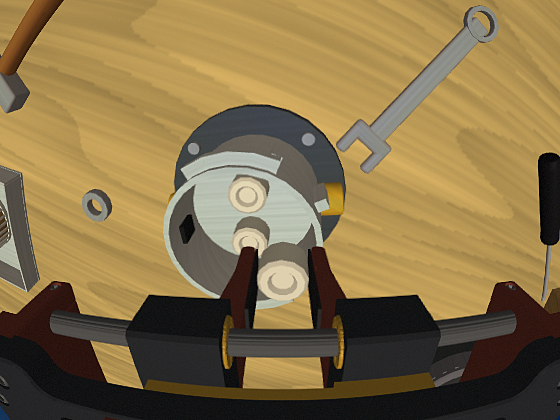

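>>> send_rows --pt "12 2 -5 0" --pt "0 0 0 0" --pt "0 0 0 0"

```text
t: 41.37
ee_pos: [642.1, 10.0, 65.5]
orientation: [0.847, 1.514, -1.008]
ft_force: [0.7, -0.2, 0.9]
width: 27.2
```

Run:
```python
from h import *
tipto([647,11,96])
```

```text
t 41.37 p [642.1  10.   65.5] F [ 0.7 -0.2  0.9] w 27.2 q [-0.    0.67  1.52 -0.    1.12  1.17]
[[-0.169  0.908  0.382]
 [-0.002  0.388 -0.922]
 [-0.986 -0.156 -0.063]]
tip [648.4  10.1 101.9] shift [ 6.1  0.  -1. ]
```

>>> send_rows --pt "4 0 -1 0" --pt "0 0 0 0"

```text
t: 41.53
ee_pos: [641.4, 11.0, 62.1]
orientation: [0.848, 1.513, -1.007]
ft_force: [-0.4, 0.9, -0.3]
width: 27.2
```

>>> send_rows --pt "0 0 0 0" --pt "0 0 0 0" --pt "0 0 0 0" --pt "0 0 0 0" --pt "0 0 0 0" --pt "0 0 0 0" --fingers 0.45

```text
t: 42.03
ee_pos: [642.4, 11.0, 63.6]
orientation: [0.849, 1.511, -1.006]
ft_force: [0.3, 0.2, -0.6]
width: 39.5
```

>>> send_rows --pt "-40 0 0 0" --pt "-40 0 0 0" --pt "0 0 0 0"

```text
t: 42.28
ee_pos: [653.7, 11.2, 142.4]
orientation: [0.846, 1.517, -1.01]
ft_force: [0.9, 0.6, 0.3]
width: 39.3
```

Run:
```python
from h import *
tipto([485,-151.5,150])
d=snap('wrist','w33.png');tabs(d)
```

```text
t 42.28 p [653.7  11.2 142.4] F [0.9 0.6 0.3] w 39.3 q [ 0.    0.6   1.45 -0.    1.26  1.17]
[[-0.172  0.908  0.382]
 [-0.002  0.388 -0.922]
 [-0.985 -0.159 -0.065]]
tip [660.1  11.2 178.8] shift [  58.8 -217.5   85. ]
```

View pics/w33.png

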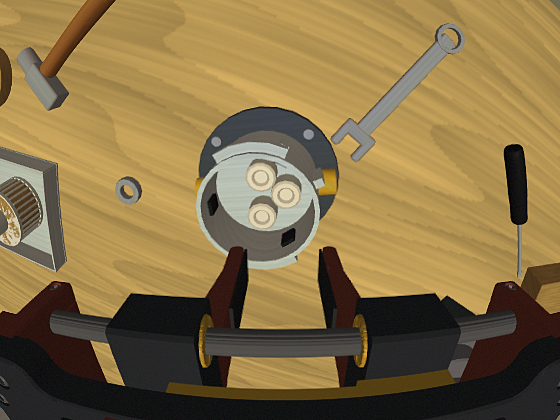

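Three tablets are in the bowl. Now the last one, at (485,-151.5).

>>> send_rows --pt "2 -37 14 0" --pt "2 -37 14 0" --pt "2 -37 14 0" --pt "2 -37 14 0" --pt "2 -37 14 0" --pt "0 -20 8 0" --pt "0 0 0 0" --pt "0 0 0 0" --fingers 0.65

```text
t: 43.0
ee_pos: [482.5, -142.9, 150.6]
orientation: [0.841, 1.529, -1.011]
ft_force: [-0.0, -0.5, -0.1]
width: 57.2
```

Run:
```python
from h import *
tipto([485,-151.5,8])
d=snap('wrist','w34.png');tabs(d)
```

```text
t 43.0 p [ 482.5 -142.9  150.6] F [-0.  -0.5 -0.1] w 57.2 q [-0.28  0.39  1.8  -0.06  1.13  0.92]
[[-0.182  0.905  0.385]
 [-0.     0.391 -0.92 ]
 [-0.983 -0.168 -0.071]]
tip [ 489.3 -142.9  187. ] shift [176.8  22.8  19. ]
px 301 174 r 13.4 -> [ 484.6 -152.4   20. ] diam 27.3
px 59 18 r 12.8 -> [556.  170.6  20. ] diam 41.1
px 237 4 r 5.0 -> [617.3 -31.5  20. ] diam 9.4
```

View pics/w34.png

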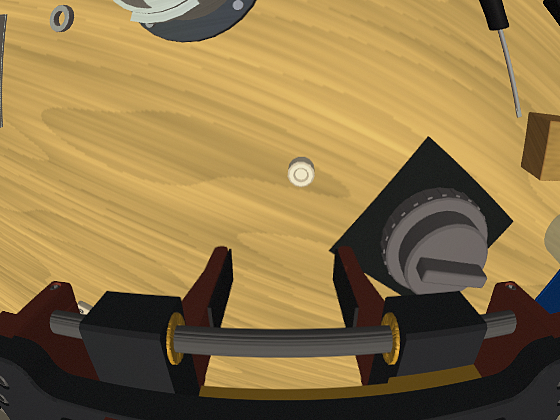

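The tablet at (301,174) is clear of the cover on the mat. I descend.

>>> send_rows --pt "0 3 18 0" --pt "40 5 0 0" --pt "40 5 0 0" --pt "0 0 0 0" --pt "40 4 0 0" --pt "0 0 0 0" --pt "0 0 0 0"

```text
t: 43.63
ee_pos: [493.3, -148.8, 29.7]
orientation: [0.836, 1.527, -1.003]
ft_force: [1.7, -0.7, -0.2]
width: 57.1
```

Run:
```python
from h import *
tipto([484.7,-152,8])
d=snap('wrist','w35.png');tabs(d)
```

```text
t 43.63 p [ 493.3 -148.8   29.7] F [ 1.7 -0.7 -0.2] w 57.1 q [-0.28  0.58  1.83 -0.06  0.9   0.92]
[[-0.178  0.902  0.392]
 [-0.001  0.398 -0.917]
 [-0.984 -0.164 -0.07 ]]
tip [ 499.9 -148.8   66.1] shift [59.9 -5.4  1.1]
px 283 245 r 19.2 -> [ 484.7 -152.4   20. ] diam 27.0
```

>>> send_rows --pt "25 -4 1 0" --pt "20 -1 0 0" --pt "0 0 0 0" --pt "0 0 0 0"

```text
t: 44.02
ee_pos: [488.9, -152.7, -5.0]
orientation: [0.836, 1.514, -0.997]
ft_force: [0.8, 0.1, 0.5]
width: 57.0
```

Run:
```python
from h import *
tipto([484.7,-152,9])
d=snap('wrist','w36.png')
```

```text
t 44.02 p [ 488.9 -152.7   -5. ] F [0.8 0.1 0.5] w 57.0 q [-0.29  0.63  1.86 -0.07  0.82  0.92]
[[-0.165  0.904  0.395]
 [-0.006  0.4   -0.917]
 [-0.986 -0.153 -0.061]]
tip [ 495.  -152.5   31.5] shift [23.9 -5.6 -3.2]
```

View pics/w36.png

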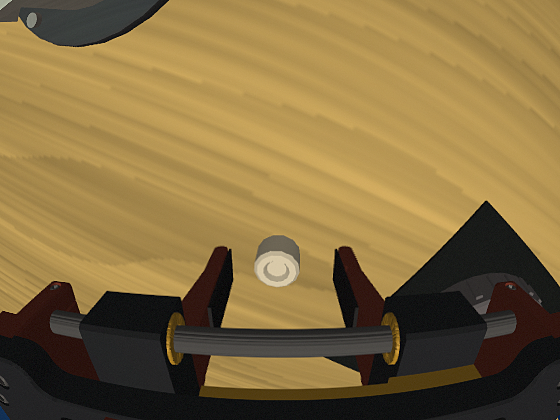

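The tablet at (277,262) is between the fingers. I finish the descent.

>>> send_rows --pt "11 -4 -3 0" --pt "0 0 0 0" --pt "10 -2 0 0" --pt "0 0 0 0" --pt "0 0 0 0"

```text
t: 44.48
ee_pos: [483.0, -153.6, -20.4]
orientation: [0.838, 1.504, -0.993]
ft_force: [-0.3, -0.4, 0.1]
width: 57.2
```

Run:
```python
from h import *
tipto([484.7,-152,9])
```

```text
t 44.48 p [ 483.  -153.6  -20.4] F [-0.3 -0.4  0.1] w 57.2 q [-0.29  0.65  1.88 -0.08  0.77  0.92]
[[-0.155  0.905  0.396]
 [-0.009  0.4   -0.917]
 [-0.988 -0.146 -0.054]]
tip [ 488.8 -153.3   16.2] shift [ 7.7 -2.1 -2.4]
```

>>> send_rows --pt "8 -2 -2 0" --pt "0 0 0 0" --pt "0 0 0 0"

```text
t: 44.73
ee_pos: [478.7, -152.6, -28.7]
orientation: [0.838, 1.504, -0.993]
ft_force: [-0.6, -0.5, -1.2]
width: 57.1
```

>>> send_rows --pt "0 0 0 0" --pt "0 0 0 0" --pt "0 0 0 0" --pt "0 0 0 0" --pt "0 0 0 0" --pt "0 0 0 0" --pt "0 0 0 0" --pt "0 0 0 0" --fingers 0

```text
t: 45.4
ee_pos: [478.9, -152.7, -28.7]
orientation: [0.838, 1.504, -0.993]
ft_force: [0.3, -0.3, 0.5]
width: 27.1
```

>>> send_rows --pt "-40 0 0 0" --pt "-40 0 0 0" --pt "-40 0 0 0" --pt "-40 0 0 0" --pt "0 0 0 0"

```text
t: 45.82
ee_pos: [501.5, -150.2, 131.5]
orientation: [0.837, 1.516, -0.997]
ft_force: [1.2, -0.3, 0.6]
width: 27.3
```

Run:
```python
from h import *
tipto([628,54,150])
d=snap('wrist','w37.png')
```

```text
t 45.82 p [ 501.5 -150.2  131.5] F [ 1.2 -0.3  0.6] w 27.3 q [-0.28  0.43  1.78 -0.06  1.09  0.91]
[[-0.166  0.904  0.395]
 [-0.005  0.4   -0.917]
 [-0.986 -0.155 -0.062]]
tip [ 507.6 -150.   168. ] shift [  -3.3  193.1 -138.4]
```

View pics/w37.png

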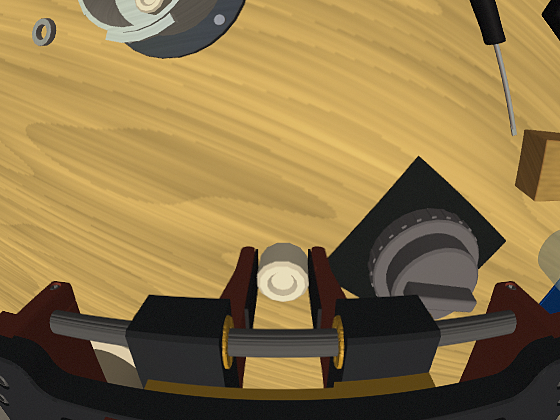

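The tablet is held. I'm carrying it to the bowl's free side, at (628,54).

>>> send_rows --pt "-4 32 -23 0" --pt "-5 32 -23 0" --pt "-5 32 -23 0" --pt "-5 32 -23 0" --pt "-5 32 -23 0" --pt "-4 20 -15 0" --pt "0 0 0 0" --pt "0 0 0 0"

```text
t: 46.53
ee_pos: [613.3, 48.5, 126.6]
orientation: [0.835, 1.527, -1.009]
ft_force: [0.2, -1.0, -0.5]
width: 27.5
```

Run:
```python
from h import *
tipto([628,54,96])
d=snap('wrist','w38.png')
```

```text
t 46.53 p [613.3  48.5 126.6] F [ 0.2 -1.  -0.5] w 27.5 q [0.06 0.57 1.55 0.01 1.2  1.22]
[[-0.181  0.903  0.389]
 [-0.004  0.395 -0.919]
 [-0.983 -0.168 -0.068]]
tip [620.1  48.6 163. ] shift [64.4 20.6  2.7]
```

View pics/w38.png

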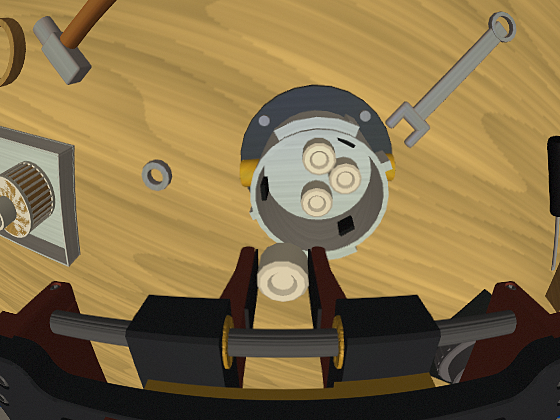

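>>> send_rows --pt "0 12 3 0" --pt "22 3 0 0" --pt "22 3 0 0" --pt "0 0 0 0" --pt "0 0 0 0"

```text
t: 47.0
ee_pos: [617.7, 46.5, 76.0]
orientation: [0.836, 1.531, -1.018]
ft_force: [-0.1, 0.2, 0.0]
width: 27.7
```

Run:
```python
from h import *
tipto([628,54,96])
d=snap('wrist','w39.png')
```

```text
t 47.0 p [617.7  46.5  76. ] F [-0.1  0.2  0. ] w 27.7 q [0.05 0.64 1.56 0.01 1.13 1.22]
[[-0.188  0.904  0.384]
 [-0.004  0.39  -0.921]
 [-0.982 -0.175 -0.07 ]]
tip [624.6  46.6 112.3] shift [15.4  8.8 -4.4]
```

View pics/w39.png

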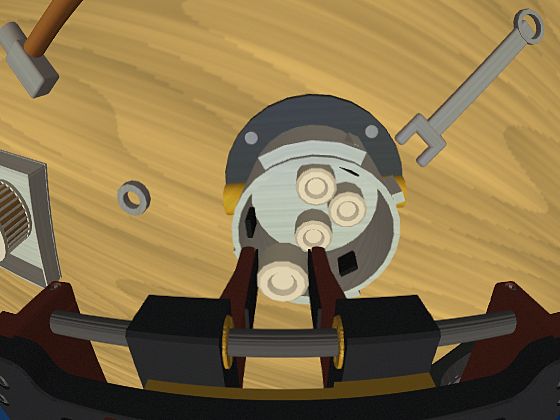

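>>> send_rows --pt "0 8 -5 0" --pt "0 0 0 0" --pt "9 2 0 0" --pt "0 0 0 0" --pt "0 0 0 0"

```text
t: 47.47
ee_pos: [625.1, 54.2, 68.6]
orientation: [0.84, 1.526, -1.017]
ft_force: [-0.3, -0.2, 0.2]
width: 27.3
```

Run:
```python
from h import *
tipto([628,54,96])
d=snap('wrist','w40.png')
```

```text
t 47.47 p [625.1  54.2  68.6] F [-0.3 -0.2  0.2] w 27.3 q [0.06 0.66 1.54 0.01 1.12 1.23]
[[-0.184  0.906  0.382]
 [-0.004  0.388 -0.922]
 [-0.983 -0.171 -0.068]]
tip [631.9  54.3 105. ] shift [ 9.6 -2.2 -0.6]
```

View pics/w40.png

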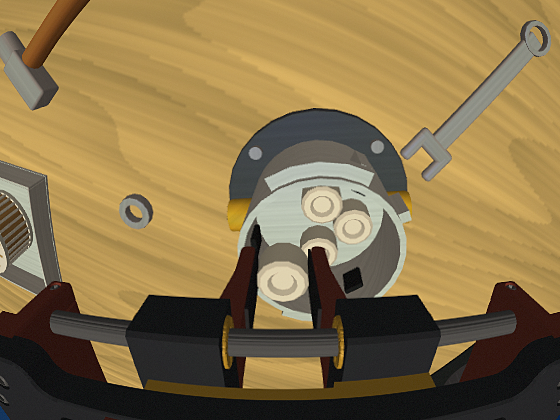

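>>> send_rows --pt "6 -1 -0.5 0" --pt "0 0 0 0"

```text
t: 47.68
ee_pos: [622.6, 54.3, 62.7]
orientation: [0.84, 1.526, -1.017]
ft_force: [-0.2, 0.2, 0.2]
width: 27.3
```

>>> send_rows --pt "0 0 0 0" --pt "0 0 0 0" --pt "0 0 0 0" --pt "0 0 0 0" --pt "0 0 0 0" --pt "0 0 0 0" --fingers 0.45

```text
t: 48.18
ee_pos: [622.5, 54.4, 62.8]
orientation: [0.84, 1.526, -1.017]
ft_force: [-0.8, 0.5, -0.9]
width: 40.1
```

>>> send_rows --pt "-40 0 0 0" --pt "-40 0 0 0" --pt "-40 0 0 0" --pt "-40 0 0 0" --pt "0 0 0 0"

```text
t: 48.6
ee_pos: [650.3, 54.7, 223.1]
orientation: [0.836, 1.534, -1.022]
ft_force: [0.7, 0.2, 1.1]
width: 39.5
```

Run:
```python
from h import *
st();snap('wrist','w41.png');snap('scene','c41.png');snap('side','s41.png')
```

```text
t 48.6 p [650.3  54.7 223.1] F [0.7 0.2 1.1] w 39.5 q [0.06 0.54 1.37 0.01 1.43 1.23]
[[-0.193  0.904  0.382]
 [-0.004  0.388 -0.922]
 [-0.981 -0.179 -0.071]]
```

View pics/w41.png

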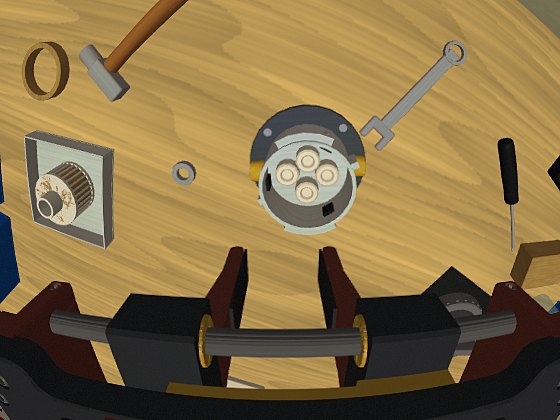

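View pics/c41.png

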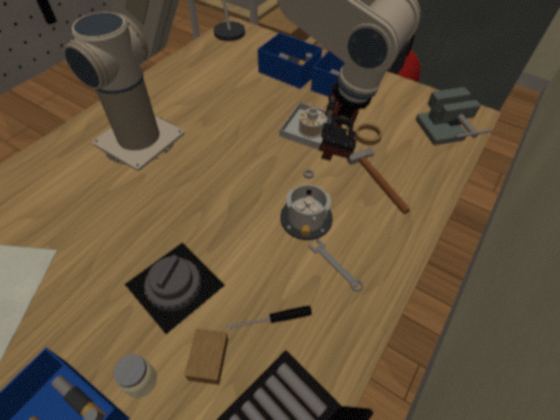

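View pics/s41.png

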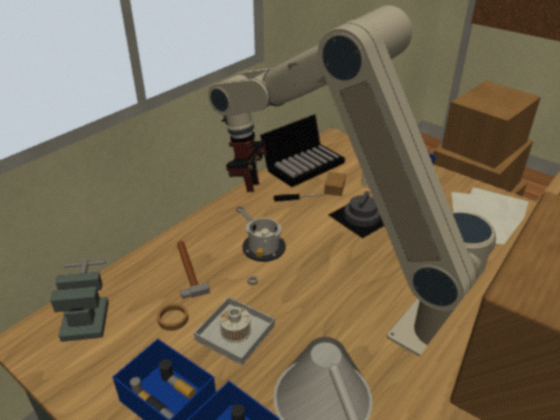

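The wrist view shows four tablets flat in the bowl, around (307,175). The cartridge is upright in the tray and the cover is on the mat. Between them, the scene and side views show no other tablet on the bench and nothing else disturbed. I'm handing in.

Run:
```python
from h import *
print(ctrl.close_job())
```

```text
the job is handed in; nothing more can be done
None
```

The dryer is recharged and the job is handed in, at about 49 s of the 210 s allowed.

- **Cover:** I turned it about 77° anticlockwise, lifted it off and laid it flat on the mat. It measured within about 3 mm of the mat's centre.
- **Cartridge:** I gripped it by its rim, pulled it free with a twist and stood it in the scrap tray. It is upright, near the middle.
- **Tablets:** I found four and put all four in the bowl. The last pictures from all three cameras show them lying flat in the bowl and none left on the bench. No tablet was seen to shift during the run.
- **Other things on the bench:** In the last pictures they look to be where they started. I did not measure them.

Two things disagreed with the interface text:

- **Fingertip position:** The real fingertips sit about 37 mm behind the reported TCP along the tool. My first close on the cover's bar therefore closed on air above it, touching nothing. After that I worked from a corrected tip position.
- **Tool tilt:** The moves slowly tilted the tool, reaching about 11° by the end. I allowed for this in the shifts. The highest force in the readings was about 8 N, during the cartridge pull.

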